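# Swing a glued lath against its fence and weigh it down

## Task

The freshly glued lath on the clamping board has been left askew: without lifting it off the board, swing it about the low steel post near its one end, keeping that end at the post, until it lies snug along the aluminium fence. Then weigh it down: set the empty tray flat, lengthways and centred across the width of the lath, pour all the steel balls from the cup into the tray while it stands there, stand the cup upright back in the middle of its rubber mat, and set every steel block flat on the lath too, centred across its width. Leave the lath in line, and leave the tools and other things on the bench alone.

Things in the scene. Friction and masses are not known exactly. Their poses are not given: they have to be found in the camera images.
- board: fixed plywood clamping board on the bench, 300 x 400 mm, 12 mm thick. Origin: on the post's axis at the board's underside (bench height). x points across it from the robot's side to the fence, y along the fence; it spans x -200..+100, y -330..+70 mm
- post_top (a point): centre of the top of the fixed steel post: 20 mm diameter, stands at the board's origin, 26 mm above the board's face (38 mm above the bench), lower than the lath
- fence_mid (a point): middle of the near face (x = +63.5 mm in the board's frame) of the fence, an aluminium bar fixed on the board, 22 mm thick, 145 mm long (board's y -220..-75), top 20 mm above the board's face (32 mm above the bench). The point is 10 mm above the board's face
- lath: loose pale lath, 50 x 340 x 30 mm thick, 0.33 kg, flat on the board (top 42 mm above bench). Origin is outside the wood: on the post's axis when the lath lies against the post, at its underside. Wood spans its x +11.5..+61.5 (centre line +36.5), y -300 (free end)..+40 mm (post end). In line, its frame equals the board's (2 mm play). Starts 0.35-0.7 rad clockwise, free end towards the robot
- lath_end (a point): middle of the lath's free end face, at half its thickness
- mat: fixed black rubber mat, 110 x 110 mm, 3 mm thick, where the cup stands; origin at the centre of its underside
- cup: open aluminium cup (straight cylinder), 64 mm outer diameter, 85 mm high, wall 3 mm, floor 5 mm, 0.12 kg; origin at the centre of its underside, z to its mouth. Holds the steel balls at the start; they roll out freely once it is tipped a little past level, about 95 to 110 degrees
- tray: loose grey open-topped steel tray, 60 mm (its x) x 96 mm (its y), 45 mm high, wall and floor 4 mm, 0.3 kg, empty at the start, on the bench; origin at the centre of its underside. Its y must end along the lath (either way round), and its centre between 0 and -260 mm in the lath's y
- weight0: loose dark steel block, 50 mm (its x) x 32 mm (its y) x 36 mm (its z), 0.4 to 0.55 kg, origin at its CENTRE; all the blocks are alike. Stands z upright on the bench or on the board at the start; on the lath any of its faces may be down; may be absent
- weight1: loose dark steel block, 50 mm (its x) x 32 mm (its y) x 36 mm (its z), 0.4 to 0.55 kg, origin at its CENTRE; all the blocks are alike. Stands z upright on the bench or on the board at the start; on the lath any of its faces may be down; may be absent
- weight2: loose dark steel block, 50 mm (its x) x 32 mm (its y) x 36 mm (its z), 0.4 to 0.55 kg, origin at its CENTRE; all the blocks are alike. Stands z upright on the bench or on the board at the start; on the lath any of its faces may be down; may be absent
- ball0_center (a point): centre of a steel ball 16 mm in diameter, 17 g, in the cup at the start; may be absent
- ball1_center (a point): centre of a steel ball 16 mm in diameter, 17 g, in the cup at the start; may be absent
- ball2_center (a point): centre of a steel ball 16 mm in diameter, 17 g, in the cup at the start; may be absent
- ball3_center (a point): centre of a steel ball 16 mm in diameter, 17 g, in the cup at the start; may be absent
- ball4_center (a point): centre of a steel ball 16 mm in diameter, 17 g, in the cup at the start; may be absent
- ball5_center (a point): centre of a steel ball 16 mm in diameter, 17 g, in the cup at the start; may be absent
- glue: bystander: white glue bottle 54 mm diameter, 150 mm tall, origin under its centre
- screwdriver: bystander: screwdriver lying beyond the board, origin under its middle
- hammer: bystander: hammer lying near the far edge, origin under its middle
- wrench: bystander: open-end wrench lying flat at the right, origin under its middle
- offcut_a: bystander: small wood offcut 70 x 45 x 20 mm, origin under its centre
- jar: bystander: glass jar 64 mm diameter, 85 mm tall, origin under its centre

How it is judged:
On the way, in this order (a step that is already met when the one before it is completed fails the run):
1. the lath lies in line, snug along the fence, flat on the board, with its end at the post (horizontal distance between lath and post_top below 0.015 m and angle between the y axis of lath and the y axis of board, either way round below 0.03 rad and height (world z) of lath_end below 0.032 m and x of lath_end in the frame of board above 0.03 m), for 0.3 s.
2. the tray stands flat and lengthways on the lath (all of step 1 and x of tray in the frame of lath between 0.0215 and 0.0515 m and y of tray in the frame of lath between -0.26 and 0 m and z of tray in the frame of lath between 0.026 and 0.034 m and angle between tray's own z axis and vertical below 0.08 rad and angle between the y axis of tray and the y axis of lath, either way round below 0.2 rad), for 0.3 s.
3. all the balls are in the tray on the lath (x of tray in the frame of lath between 0.0215 and 0.0515 m and y of tray in the frame of lath between -0.26 and 0 m and z of tray in the frame of lath between 0.026 and 0.034 m and angle between tray's own z axis and vertical below 0.08 rad and angle between the y axis of tray and the y axis of lath, either way round below 0.2 rad and x of ball0_center in the frame of tray between -0.028 and 0.028 m and y of ball0_center in the frame of tray between -0.046 and 0.046 m and z of ball0_center in the frame of tray between 0 and 0.045 m and x of ball1_center in the frame of tray between -0.028 and 0.028 m and y of ball1_center in the frame of tray between -0.046 and 0.046 m and z of ball1_center in the frame of tray between 0 and 0.045 m and x of ball2_center in the frame of tray between -0.028 and 0.028 m and y of ball2_center in the frame of tray between -0.046 and 0.046 m and z of ball2_center in the frame of tray between 0 and 0.045 m and x of ball3_center in the frame of tray between -0.028 and 0.028 m and y of ball3_center in the frame of tray between -0.046 and 0.046 m and z of ball3_center in the frame of tray between 0 and 0.045 m and x of ball4_center in the frame of tray between -0.028 and 0.028 m and y of ball4_center in the frame of tray between -0.046 and 0.046 m and z of ball4_center in the frame of tray between 0 and 0.045 m and x of ball5_center in the frame of tray between -0.028 and 0.028 m and y of ball5_center in the frame of tray between -0.046 and 0.046 m and z of ball5_center in the frame of tray between 0 and 0.045 m), for 0.2 s.
At the end, for the whole second after the job is handed in: Lath flat, at the post (15 mm) and parallel to the fence (0.03 rad); tray flat on it, lengthways (0.2 rad), centred across it (15 mm), holding every ball; every block flat on the lath, centred across it (18 mm); cup upright on the mat within 40 mm of its centre; all at rest (all of step 1 and all of step 3 and x of weight0 in the frame of lath between 0.0185 and 0.0545 m and y of weight0 in the frame of lath between -0.295 and 0.035 m and z of weight0 in the frame of lath between 0.042 and 0.059 m and (angle between the x axis of weight0 and the z axis of board, either way round below 0.08 rad or angle between the y axis of weight0 and the z axis of board, either way round below 0.08 rad or angle between the z axis of weight0 and the z axis of board, either way round below 0.08 rad) and x of weight1 in the frame of lath between 0.0185 and 0.0545 m and y of weight1 in the frame of lath between -0.295 and 0.035 m and z of weight1 in the frame of lath between 0.042 and 0.059 m and (angle between the x axis of weight1 and the z axis of board, either way round below 0.08 rad or angle between the y axis of weight1 and the z axis of board, either way round below 0.08 rad or angle between the z axis of weight1 and the z axis of board, either way round below 0.08 rad) and x of weight2 in the frame of lath between 0.0185 and 0.0545 m and y of weight2 in the frame of lath between -0.295 and 0.035 m and z of weight2 in the frame of lath between 0.042 and 0.059 m and (angle between the x axis of weight2 and the z axis of board, either way round below 0.08 rad or angle between the y axis of weight2 and the z axis of board, either way round below 0.08 rad or angle between the z axis of weight2 and the z axis of board, either way round below 0.08 rad) and angle between cup's own z axis and vertical below 0.1 rad and horizontal distance between cup and mat below 0.04 m and height (world z) of cup below 0.009 m and linear speed of each of lath, tray, cup below 0.02 m/s); the robot touches nothing.
It fails at once if the lath is lifted off the board (height (world z) of lath_end above 0.042 m or height (world z) of lath above 0.03 m).
It fails at once if the lath's end is taken away from the post (by more than 30 mm) (horizontal distance between lath and post_top above 0.03 m).
It fails at once if a bystander is moved by more than 40 mm (distance of any of glue, screwdriver, hammer, wrench, offcut_a, jar from where it was at the start of the episode above 0.04 m).
Of ball0, ball1, ball2, ball3, ball4, ball5 only 3 to 6 are there at a start; the rules pass over those that are not, and their reading is None.
Of weight0, weight1, weight2 only 2 to 3 are there at a start; the rules pass over those that are not, and their reading is None.
At some moment in a run one of weight0, weight1, weight2 may be knocked a few centimetres aside while the robot is not near it.
It also fails if it takes over 210 s, if anything falls off the work surface, if the arm or the gripper's body presses on something with over 40 N, if the wrist force passes 120 N, or if a joint passes its speed limit or range.

## Robot

A 7-joint arm with a two-finger parallel gripper is mounted at the origin on the work surface. World frame = base frame: x ahead of the robot, y to its left, z up, the work surface at z = 0. Lengths are in m, angles in rad, forces in N, time in s.
With the tool pointing down it reaches from about 0.425 to 0.925 m from the base axis. Payload 6.8 kg.
Tool frame: the origin (TCP) lies between the finger pads; the fingertips stand 22 mm ahead of it and the grasp point (between the pads) lies 3 mm ahead of it; z points along the fingers, y is the direction in which the jaws open and shut (so a half turn about z gives the same grasp; the last joint's range is limited). The gripper opens to 85 mm and grips with 20 to 120 N. Pads are 22 mm wide; open, the fingers measure 114 mm over their backs; the gripper's body (76 mm by 85 mm) begins 54 mm behind the grasp point. The pads swing forward as they close: fully open they stand 13 mm farther back than shut.
Start: joints at [-1.359, 0.477, 0.022, 1.555, -0.011, 1.109, -0.083], TCP at [0.212, 0.641, 0.253] pointing down, gripper open.
Joint ranges: [-2.96, 2.96], [-0.34, 2.1], [-1.41, 1.46], [0.24, 2.44], [-1.37, 4.51], [0.17, 1.92], [-2.96, 2.96]. Speed limits (rad/s): [2.39, 2.39, 3.14, 3.14, 3.14, 3.14, 3.14].

## Interface

Orientations are given as a unit quaternion [w, x, y, z].
In Python, from station import bot gives the robot as it stands. The module is installed in compiled form; this text tells all that it offers.
- The arm moves only by the tool drive_tool, never from a script. Its argument "series" is one flat list of numbers, 7 for each row, row after row: the opening, from -1 (shut) to 1 (fully open), then the shift along the tool's x, y, z in mm, then the turn, a rotation vector about the tool's x, y, z in rad. In form: [jaw, x, y, z, wx, wy, wz, jaw, x, y, z, wx, wy, wz, ...]. A call has 1 to 12 rows; each row shifts and turns the commanded pose from where the row before left it, along the tool's axes as they then stand; what a row does not reach is not made up. A row lasts 1/8 s, in which the tool goes at most 62.5 mm and 10.7 degrees, less where a joint would pass 70% of its speed; a pose out of reach is approached as far as the arm can. A call with a gripper value outside its range is refused whole. The fingers move at their own pace and stop on an object; "force" is the grip in N (left out, the last holds). Time passes only in rows, so rows that do not move let the fingers close. It gives the time, the measured TCP pose, the force and the opening at its end, in the units of the state.
- bot.get_obs(): the state, without advancing time (a new reading comes with each control period).
- bot.read_camera(name): name is "scene" or "top" or "wrist"; returns a dict with "pixels" (384x512x3 uint8, blue, green, red), "camera_matrix" (3x3 intrinsics, pixels), "rvec" (rotation vector, rad) and "tvec" (3), from world to camera coordinates, as OpenCV has them. Camera axes: x right, y down, z forward; pixel columns grow to the right and rows downward; lengths in m; the calibration is good to about 2 mm. A picture is of the moment at which its call begins. There is no depth.
- bot.hand_in(): hands the job in, once; it reports no verdict.
The state is a dict: "t": time; "q": joint angles; "joint_vel": joint speeds; "joint_torque": joint torques, N m; "eef_pos": TCP position; "tool_rot": TCP orientation; "contact_force": force on the tool from outside, world axes, zero at the start; "torque": the same for the moment, N m; "gripper_width": opening from 0.0 (shut) to 1.0 (fully open).
Only numpy, scipy, OpenCV 4.12 (cv2) and the standard library are available. Lean on these libraries where they do the work, as an engineer would, in place of code of your own. Each camera call takes 0.05 s, during which the arm holds its last target. There are 200 camera calls.

## Working session

There is one attempt and no reset: what is moved stays moved. The work goes in short steps, Python scripts to look and compute and a tool call to move; the robot and the scene stay as the last step left them, time stands still between calls to the robot, and variables do not carry over. Pictures are saved under pics/ and viewed, about 12 in all and at most 16, crops included, and the job is handed in when it is done.

Besides the shell and the picture viewer there is one more tool, called after "Call:" as a command line: name --argument value ..., lists and objects as JSON in quotes. drive_tool: Moves the arm, as the interface text tells. Its arguments: {"type":"object","properties":{"series":{"type":"array"},"force":{"type":"number"}},"required":["series"]}

```bash
mkdir -p pics
cat > h.py <<'E'
import numpy as np, cv2
from station import bot
from scipy.spatial.transform import Rotation as R
def cam(n):
    d=bot.read_camera(n); return d
def ray(d,u,v,z):
    K=d["camera_matrix"];Rm=cv2.Rodrigues(np.array(d["rvec"],float))[0];t=np.array(d["tvec"],float).ravel()
    c=-Rm.T@t; r=Rm.T@np.linalg.solve(K,[u,v,1.]); s=(z-c[2])/r[2]; return c+s*r
def proj(d,P):
    return cv2.projectPoints(np.array(P,float).reshape(-1,3),np.array(d["rvec"],float),np.array(d["tvec"],float),np.array(d["camera_matrix"]),None)[0].reshape(-1,2)
def obs():
    o=bot.get_obs(); q=np.array(o["tool_rot"]); Rm=R.from_quat(q[[1,2,3,0]]).as_matrix()
    return o,np.array(o["eef_pos"]),Rm
E
python3 - <<'E'
from h import *
o,p,Rm=obs(); print(o["t"],p,Rm.round(3),o["contact_force"],o["gripper_width"])
for n in("scene","top"):
    d=cam(n); cv2.imwrite(f"pics/{n}0.png",cv2.resize(d["pixels"],(800,600),interpolation=cv2.INTER_CUBIC))
    Rc=cv2.Rodrigues(np.array(d["rvec"],float))[0]; print(n,(-Rc.T@np.ravel(d["tvec"])).round(3),d["camera_matrix"][0,0])
    np.save(f"pics/{n}0.npy",d,allow_pickle=True)
E
```

```text
0.0 [0.21205707 0.640258   0.2523504 ] [[-0.949  0.314 -0.   ]
 [ 0.314  0.949 -0.002]
 [-0.    -0.002 -1.   ]] [-0.47074433  0.66330221 -0.24868266] 1.0055945596600349
scene [ 1.119 -0.705  0.653] 416.5530229366736
top [ 0.354 -0.016  1.387] 472.1603516945138
```

View pics/top0.png

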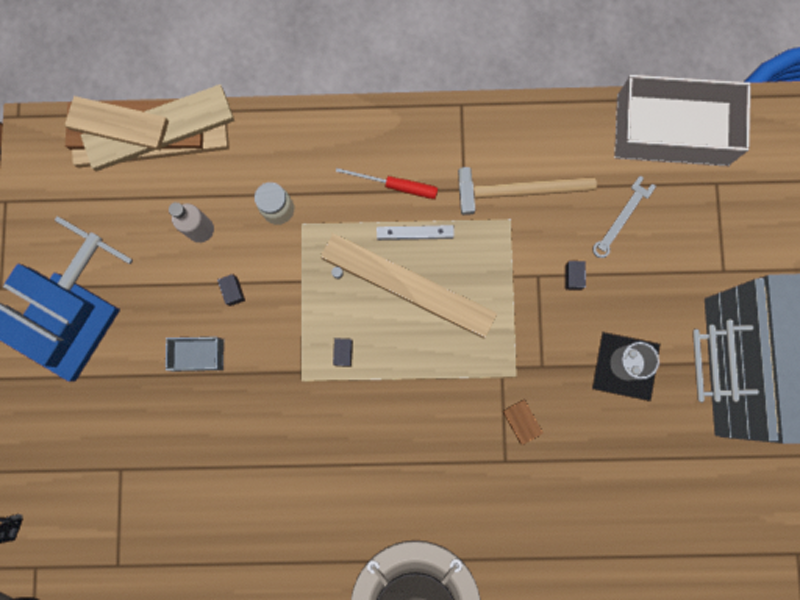

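View pics/scene0.png

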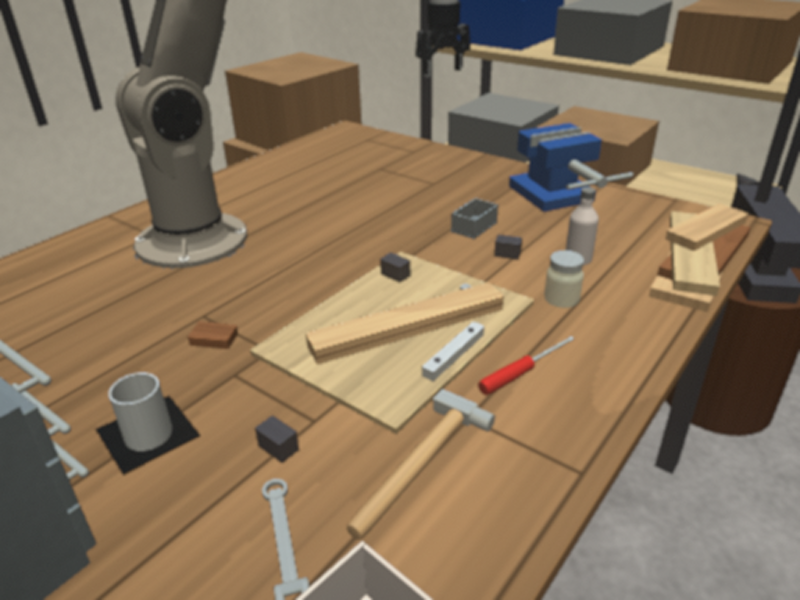

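Top view: post (337,272), fence (415,231), lath ends (332,250)/(487,325), tray (194,354), cup (637,361) on mat (627,366). Blocks are at (231,290), (343,352) and (576,275). The scene view agrees, and all three blocks are present.

Run:
```python
from h import *
d=np.load("pics/top0.npy",allow_pickle=True).item(); im=d["pixels"]; s=512/800
hsv=cv2.cvtColor(im,cv2.COLOR_BGR2HSV)
def show(name,m,roi,z):
    x0,y0,x1,y1=[int(v*s) for v in roi]; mm=np.zeros_like(m); mm[y0:y1,x0:x1]=m[y0:y1,x0:x1]
    mm=mm.astype(np.uint8)*255
    cs,_=cv2.findContours(mm,cv2.RETR_EXTERNAL,cv2.CHAIN_APPROX_NONE); c=max(cs,key=cv2.contourArea)
    r=cv2.minAreaRect(c); b=cv2.boxPoints(r); W=np.array([ray(d,*q,z) for q in b])[:,:2]
    e0=W[1]-W[0];e1=W[2]-W[1]
    L=e0 if np.linalg.norm(e0)>np.linalg.norm(e1) else e1
    print(name,"c",W.mean(0).round(4),"sz",np.linalg.norm(e0).round(4),np.linalg.norm(e1).round(4),"ang long vs y(deg)",np.degrees(np.arctan2(-L[0],L[1])).round(1)%180)
v=hsv[...,2].astype(int);S=hsv[...,1].astype(int);H=hsv[...,0]
dark=(v<85)
for n,roi,z in[("wL",(212,265,255,315),.036),("wB",(325,330,365,375),.048),("wR",(556,250,600,300),.036)]: show(n,dark,roi,z)
show("tray",S<70,(150,325,240,385),.045)
show("mat",v<60,(580,320,680,410),.003)
show("cup",(S<70)&(v>80),(580,320,680,410),.085)
show("fence",(S<60)&(v>120),(365,215,465,250),.032)
show("post",(S<60)&(v>110),(322,258,352,285),.038)
# sample colours
for q in[(310,300),(410,285),(450,350),(290,300),(343,352),(194,354),(600,345)]:
    print(q,hsv[int(q[1]*s),int(q[0]*s)])
for n,q,z in[("bTL",(302,224),.012),("bTR",(511,219.5),.012),("bBR",(516,376),.012),("bBL",(302,381),.012),
  ("l_tl",(331,235),.042),("l_bl",(321,254),.042),("l_tr",(496,319),.042),("l_br",(487,337),.042)]:
    print(n,ray(d,(q[0]+.5)*s-.5,(q[1]+.5)*s-.5,z).round(4))
big=cv2.resize(im[120:260,170:350],None,fx=4,fy=4,interpolation=cv2.INTER_CUBIC); cv2.imwrite("pics/crop1.png",big)
```

```text
wL c [0.5752 0.3173] sz 0.0562 0.0304 ang long vs y(deg) 78.1
wB c [0.4559 0.1062] sz 0.0427 0.0029 ang long vs y(deg) 89.4
wR c [ 0.5843 -0.2975] sz 0.0256 0.0542 ang long vs y(deg) 116.3
tray c [0.4612 0.3929] sz 0.1068 0.063 ang long vs y(deg) 178.7
mat c [ 0.4223 -0.4025] sz 0.1059 0.1099 ang long vs y(deg) 167.2
cup c [ 0.4295 -0.3952] sz 0.082 0.0658 ang long vs y(deg) 178.7
fence c [ 0.6807 -0.0139] sz 0.147 0.027 ang long vs y(deg) 178.5
post c [0.6071 0.1316] sz 0.0208 0.0225 ang long vs y(deg) 115.5
(310, 300) [ 19  67 182]
(410, 285) [ 17  79 203]
(450, 350) [ 20  65 187]
(290, 300) [ 15 110 148]
(343, 352) [123  30  92]
(194, 354) [106  38 146]
(600, 345) [13 83 71]
bTL [0.7074 0.2008 0.012 ]
bTR [ 0.7058 -0.1988  0.012 ]
bBR [ 0.4083 -0.196   0.012 ]
bBL [0.4078 0.2015 0.012 ]
l_tl [0.6772 0.1418 0.042 ]
l_bl [0.6414 0.1607 0.042 ]
l_tr [ 0.5119 -0.1599  0.042 ]
l_br [ 0.4792 -0.1422  0.042 ]
```

View pics/crop1.png

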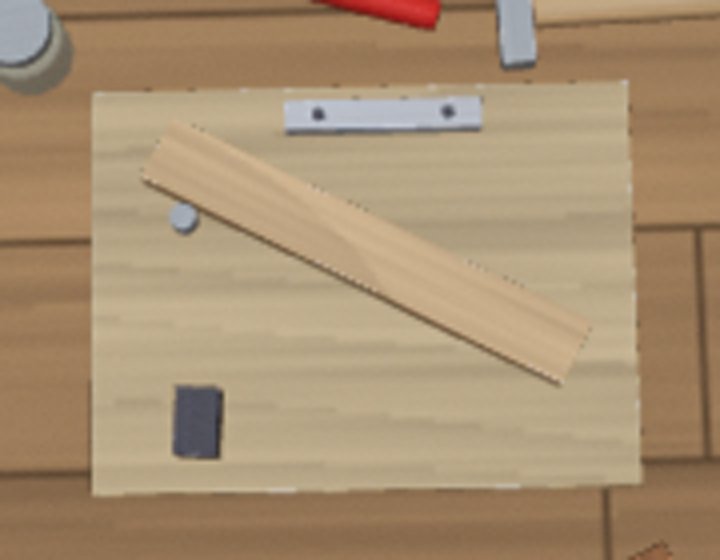

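```bash
cat >> h.py <<'E'
def plan(wps,step=55,turn=.17,jaw=1,start=None):
    """wps: (x,y,z,theta) with tool y=(sin th,cos th), tool down; prints rows n x [..]"""
    o,p,Rm=obs(); th=np.arctan2(Rm[0,1],Rm[1,1]); p=p.copy()
    print("t %.2f"%o["t"],"now",p.round(4),"th %.3f"%th,"zaxis",Rm[:,2].round(3),"F",np.round(o["contact_force"],1),"w %.3f"%o["gripper_width"])
    for x,y,z,t in wps:
        d=(np.array([x,y,z])-p)*1000; dt=t-th
        n=max(1,int(np.ceil(max(np.linalg.norm(d)/step,abs(dt)/turn))))
        print("  wp",(x,y,z,t))
        w=d/n
        tot=np.array([0.,0,0]);rows=[]
        for i in range(n):
            a=th+dt*i/n
            rows.append([round(-np.cos(a)*w[0]+np.sin(a)*w[1],1),round(np.sin(a)*w[0]+np.cos(a)*w[1],1),round(-w[2],1)])
        if abs(dt)<.02: print("   ",n,"x",rows[0],"turn",round(dt/n,4))
        else: print("   ",rows,"turn each",round(dt/n,4))
        p=np.array([x,y,z]);th=t
E
python3 - <<'E'
from h import *
plan([(.55,.2,.25,.319),(.461,-.098,.25,.497),(.461,-.098,.047,.497)],step=58)
plan([(.55,.2,.25,.319)],step=58)
E
```

```text
t 0.10 now [0.2121 0.6403 0.2524] th 0.320 zaxis [-0.    -0.002 -1.   ] F [-0.5 -0.1  0.1] w 0.999
  wp (0.55, 0.2, 0.25, 0.319)
    10 x [np.float64(-45.9), np.float64(-31.2), np.float64(0.2)] turn -0.0001
  wp (0.461, -0.098, 0.25, 0.497)
    [[np.float64(-1.5), np.float64(-51.8), np.float64(-0.0)], [np.float64(-3.0), np.float64(-51.7), np.float64(-0.0)], [np.float64(-4.6), np.float64(-51.6), np.float64(-0.0)], [np.float64(-6.1), np.float64(-51.5), np.float64(-0.0)], [np.float64(-7.6), np.float64(-51.3), np.float64(-0.0)], [np.float64(-9.1), np.float64(-51.0), np.float64(-0.0)]] turn each 0.0297
  wp (0.461, -0.098, 0.047, 0.497)
    4 x [np.float64(0.0), np.float64(0.0), np.float64(50.8)] turn 0.0
t 0.10 now [0.2121 0.6403 0.2524] th 0.320 zaxis [-0.    -0.002 -1.   ] F [-0.5 -0.1  0.1] w 0.999
  wp (0.55, 0.2, 0.25, 0.319)
    10 x [np.float64(-45.9), np.float64(-31.2), np.float64(0.2)] turn -0.0001
```

Call:
drive_tool --series '[-1,-46,-31,0,0,0,0,-1,-46,-31,0,0,0,0,-1,-46,-31,0,0,0,0,-1,-46,-31,0,0,0,0,-1,-46,-31,0,0,0,0,-1,-46,-31,0,0,0,0,-1,-46,-31,0,0,0,0,-1,-46,-31,0,0,0,0,-1,-46,-31,0,0,0,0,-1,-46,-31,0,0,0,0,-1,-1.5,-52,0,0,0,0.03,-1,-3,-52,0,0,0,0.03]' --force 40

```text
t: 1.6
eef_pos: [0.5211, 0.1003, 0.2527]
tool_rot: [-0.0, 0.19, 0.982, -0.0]
contact_force: [0.6, -0.1, 0.4]
gripper_width: 0.001
```

Call:
drive_tool --series '[-1,-4.5,-52,0,0,0,0.03,-1,-6,-51.5,0,0,0,0.03,-1,-7.5,-51,0,0,0,0.03,-1,-9,-51,0,0,0,0.03,-1,0,0,50,0,0,0,-1,0,0,50,0,0,0,-1,0,0,0,0,0,0,-1,0,0,0,0,0,0]'

```text
t: 2.6
eef_pos: [0.4621, -0.0964, 0.1545]
tool_rot: [0.001, 0.247, 0.969, 0.0]
contact_force: [0.2, -0.5, 0.6]
gripper_width: -0.0
```

Run:
```python
from h import *
plan([(.461,-.098,.047,.497)])
```

```text
t 2.60 now [ 0.4621 -0.0964  0.1545] th 0.500 zaxis [ 0.001 -0.    -1.   ] F [ 0.2 -0.5  0.6] w -0.000
  wp (0.461, -0.098, 0.047, 0.497)
    2 x [np.float64(0.1), np.float64(-1.0), np.float64(53.8)] turn -0.0014
```

Call:
drive_tool --series '[-1,0,-1,54,0,0,0,-1,0,0,54,0,0,0,-1,0,0,0,0,0,0,-1,-9,0,0,0,0,0,-1,-6,0,0,0,0,0,-1,-4,0,0,0,0,0,-1,-5,0.1,0,0,0,-0.02,-1,-8,0.1,0,0,0,-0.03,-1,-8,0.1,0,0,0,-0.03,-1,-8,0.1,0,0,0,-0.03,-1,-8,0.1,0,0,0,-0.03,-1,0,0,0,0,0,0]'

```text
t: 4.1
eef_pos: [0.5125, -0.122, 0.0454]
tool_rot: [0.001, 0.179, 0.984, 0.0]
contact_force: [-0.3, -0.9, -0.5]
gripper_width: -0.002
```

```bash
cat >> h.py <<'E'
def crop(n,name,roi,f):
    d=cam(n); x0,y0,x1,y1=roi
    cv2.imwrite(f"pics/{name}.png",cv2.resize(d["pixels"][y0:y1,x0:x1],None,fx=f,fy=f,interpolation=cv2.INTER_CUBIC)); return d
E
python3 - <<'E'
from h import *
plan([(.607,-.139,.047,0)])
crop("top","push1",(180,130,340,250),5)
E
```

```text
t 4.10 now [ 0.5125 -0.122   0.0454] th 0.359 zaxis [ 0.002 -0.    -1.   ] F [-0.3 -0.9 -0.5] w -0.002
  wp (0.607, -0.139, 0.047, 0)
    [[np.float64(-31.5), np.float64(5.8), np.float64(-0.5)], [np.float64(-32.0), np.float64(2.0), np.float64(-0.5)], [np.float64(-32.0), np.float64(-1.9), np.float64(-0.5)]] turn each -0.1198
```

View pics/push1.png

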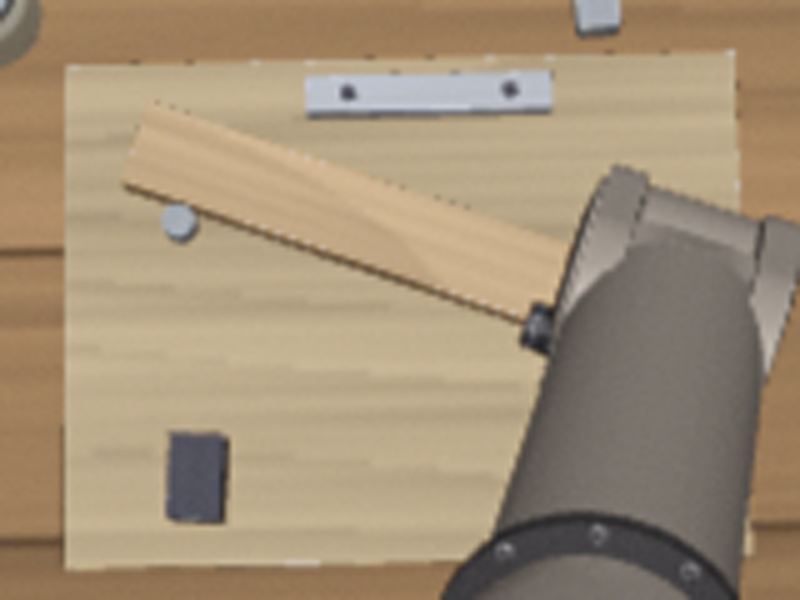

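The lath is swinging about the post and stays in contact with it. The lath's post end is at (125,185) and the post at (180,222). I'll continue the arc.

Call:
drive_tool --series '[-1,-8,0.1,0,0,0,-0.03,-1,-8,0.1,0,0,0,-0.03,-1,-8,0.1,0,0,0,-0.03,-1,-8,0.1,0,0,0,-0.03,-1,-8,0.1,0,0,0,-0.03,-1,-8,0.1,0,0,0,-0.03,-1,-8,0.1,0,0,0,-0.03,-1,-8,0.1,0,0,0,-0.03,-1,-8,0.1,0,0,0,-0.03,-1,-8,0.1,0,0,0,-0.03,-1,-6,0.1,0,0,0,-0.02,-1,0,0,0,0,0,0]'

```text
t: 5.65
eef_pos: [0.596, -0.1385, 0.0454]
tool_rot: [0.001, 0.02, 1.0, 0.0]
contact_force: [-0.9, -0.1, 0.4]
gripper_width: 0.003
```

Call:
drive_tool --series '[-1,-4,0,0,0,0,-0.015,-1,-3,0,0,0,0,-0.01,-1,0,0,0,0,0,0]'

```text
t: 6.02
eef_pos: [0.6025, -0.1389, 0.0453]
tool_rot: [0.0, 0.007, 1.0, 0.0]
contact_force: [0.1, 0.5, 0.0]
gripper_width: 0.002
```

Run:
```python
from h import *
plan([(.607,-.139,.047,0)])
crop("top","push2",(180,130,340,250),5)
```

```text
t 6.03 now [ 0.6025 -0.1389  0.0453] th 0.015 zaxis [ 0.001  0.    -1.   ] F [0.1 0.5 0. ] w 0.002
  wp (0.607, -0.139, 0.047, 0)
    1 x [np.float64(-4.5), np.float64(0.0), np.float64(-1.7)] turn -0.0146
```

View pics/push2.png

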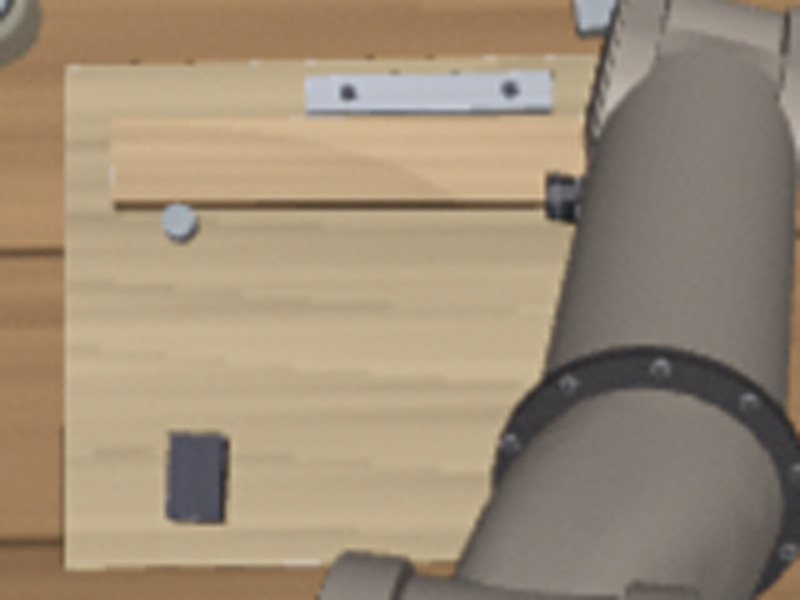

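Nearly in line: the lath's near edge is at row 205 and a small gap to the fence remains at row 115. I'll push gently until the force rises.

Call:
drive_tool --series '[-1,-1.5,0,0,0,0,-0.007,-1,-1.5,0,0,0,0,-0.008,-1,0,0,0,0,0,0]'

```text
t: 6.45
eef_pos: [0.6052, -0.1391, 0.0453]
tool_rot: [0.0, -0.0, 1.0, -0.0]
contact_force: [-1.4, 0.5, 1.3]
gripper_width: 0.002
```

Call:
drive_tool --series '[-1,-1.5,0,0,0,0,0,-1,0,0,0,0,0,0]'

```text
t: 6.7
eef_pos: [0.6068, -0.1391, 0.0453]
tool_rot: [0.0, -0.0, 1.0, -0.0]
contact_force: [-0.2, -0.0, 0.3]
gripper_width: 0.0
```

Call:
drive_tool --series '[-1,-1,0,0,0,0,0,-1,0,0,0,0,0,0]'

```text
t: 6.95
eef_pos: [0.6077, -0.1391, 0.0452]
tool_rot: [0.0, -0.0, 1.0, -0.0]
contact_force: [-1.0, -0.1, 0.7]
gripper_width: -0.001
```

Call:
drive_tool --series '[-1,-1.5,0,0,0,0,0,-1,0,0,0,0,0,0]'

```text
t: 7.2
eef_pos: [0.6094, -0.139, 0.0453]
tool_rot: [0.0, -0.0, 1.0, -0.0]
contact_force: [-1.1, -0.5, 0.2]
gripper_width: -0.003
```

Call:
drive_tool --series '[-1,-1,0,0,0,0,0,-1,0,0,0,0,0,0]'

```text
t: 7.45
eef_pos: [0.6102, -0.139, 0.0453]
tool_rot: [0.0, -0.0, 1.0, 0.0]
contact_force: [-1.4, -0.9, 0.8]
gripper_width: 0.002
```

Call:
drive_tool --series '[-1,-1,0,0,0,0,0,-1,0,0,0,0,0,0]'

```text
t: 7.7
eef_pos: [0.6113, -0.1389, 0.0453]
tool_rot: [0.0, -0.0, 1.0, 0.0]
contact_force: [-0.8, 0.1, 0.5]
gripper_width: -0.001
```

Call:
drive_tool --series '[-1,-1,0,0,0,0,0,-1,0,0,0,0,0,0]'

```text
t: 7.95
eef_pos: [0.6115, -0.139, 0.0452]
tool_rot: [-0.001, -0.0, 1.0, 0.0]
contact_force: [-5.3, 0.6, 2.3]
gripper_width: -0.002
```

Fence contact: the force jumped to -5.3 N. I'll back off and rise.

Call:
drive_tool --series '[-1,12,0,0,0,0,0,-1,25,0,0,0,0,0,0,0,0,-60,0,0,0,0.6,0,0,-60,0,0,0,0.6,0,45,-60,0,0,0,0.6,0,55,-25,0,0,0,0.6,0,55,0,0,0,0,0.6,0,55,0,0,0,0,0.6,0,0,0,0,0,0]'

```text
t: 9.07
eef_pos: [0.5746, 0.0699, 0.2403]
tool_rot: [0.001, -0.005, 1.0, 0.002]
contact_force: [0.3, -0.2, 0.4]
gripper_width: 0.803
```

Run:
```python
from h import *
o,_,_=obs(); print(np.round(o["q"],3))
d=cam("top"); cv2.imwrite("pics/t2.png",d["pixels"])
im=d["pixels"]; hsv=cv2.cvtColor(im,cv2.COLOR_BGR2HSV)
plan([(.463,.398,.20,1.571)]); plan([(.463,.398,.20,-1.571)])
big=cv2.resize(im[130:250,180:340],None,fx=5,fy=5,interpolation=cv2.INTER_CUBIC); cv2.imwrite("pics/inline.png",big)
np.save("pics/t2.npy",d,allow_pickle=True)
```

```text
[-0.354  0.332  0.159  1.815 -0.065  0.998  1.412]
t 9.12 now [0.5747 0.0662 0.2403] th -0.005 zaxis [ 0.001  0.001 -1.   ] F [-0.4 -1.4 -0.7] w 0.800
  wp (0.463, 0.398, 0.2, 1.571)
    [[np.float64(11.0), np.float64(33.2), np.float64(4.0)], [np.float64(16.1), np.float64(31.1), np.float64(4.0)], [np.float64(20.8), np.float64(28.2), np.float64(4.0)], [np.float64(24.9), np.float64(24.6), np.float64(4.0)], [np.float64(28.5), np.float64(20.4), np.float64(4.0)], [np.float64(31.3), np.float64(15.6), np.float64(4.0)], [np.float64(33.4), np.float64(10.5), np.float64(4.0)], [np.float64(34.6), np.float64(5.2), np.float64(4.0)], [np.float64(35.0), np.float64(-0.3), np.float64(4.0)], [np.float64(34.5), np.float64(-5.8), np.float64(4.0)]] turn each 0.1576
t 9.12 now [0.5747 0.0662 0.2403] th -0.005 zaxis [ 0.001  0.001 -1.   ] F [-0.4 -1.4 -0.7] w 0.800
  wp (0.463, 0.398, 0.2, -1.571)
    [[np.float64(11.0), np.float64(33.2), np.float64(4.0)], [np.float64(5.7), np.float64(34.5), np.float64(4.0)], [np.float64(0.2), np.float64(35.0), np.float64(4.0)], [np.float64(-5.2), np.float64(34.6), np.float64(4.0)], [np.float64(-10.6), np.float64(33.4), np.float64(4.0)], [np.float64(-15.6), np.float64(31.3), np.float64(4.0)], [np.float64(-20.3), np.float64(28.5), np.float64(4.0)], [np.float64(-24.5), np.float64(25.0), np.float64(4.0)], [np.float64(-28.1), np.float64(20.8), np.float64(4.0)], [np.float64(-31.0), np.float64(16.2), np.float64(4.0)]] turn each -0.1566
```

View pics/inline.png

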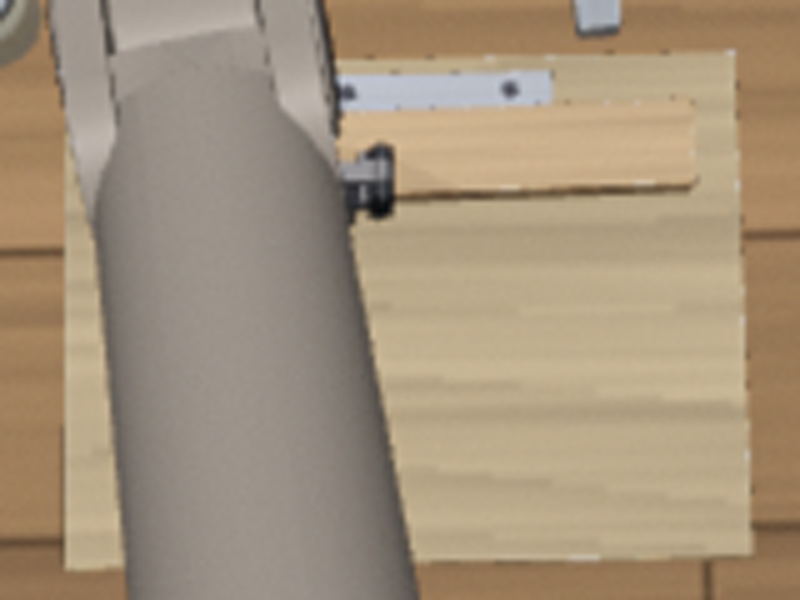

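The lath lies parallel to the fence with no visible gap; its near edge runs (395,198)→(690,185), sharing the board's slight image rotation. Next, the tray.

Call:
drive_tool --series '[1,11,33,4,0,0,0.157,1,16,31,4,0,0,0.157,1,21,28,4,0,0,0.157,1,25,24.5,4,0,0,0.157,1,28.5,20.5,4,0,0,0.157,1,31.5,15.5,4,0,0,0.157,1,33.5,10.5,4,0,0,0.157,1,34.5,5,4,0,0,0.157,1,35,-0.5,4,0,0,0.157,1,34.5,-6,4,0,0,0.157,1,0,0,0,0,0,0,1,0,0,0,0,0,0]'

```text
t: 10.62
eef_pos: [0.4642, 0.3931, 0.2003]
tool_rot: [0.001, 0.707, 0.707, -0.0]
contact_force: [-0.1, 0.0, -0.6]
gripper_width: 1.002
```

Run:
```python
from h import *
plan([(.463,.398,.20,1.571)])
d=cam("wrist"); cv2.imwrite("pics/w1.png",d["pixels"]); np.save("pics/w1.npy",d,allow_pickle=True)
```

```text
t 10.62 now [0.4642 0.3931 0.2003] th 1.571 zaxis [ 0.001 -0.001 -1.   ] F [-0.1  0.  -0.6] w 1.002
  wp (0.463, 0.398, 0.2, 1.571)
    1 x [np.float64(4.9), np.float64(-1.2), np.float64(0.3)] turn 0.0002
```

View pics/w1.png

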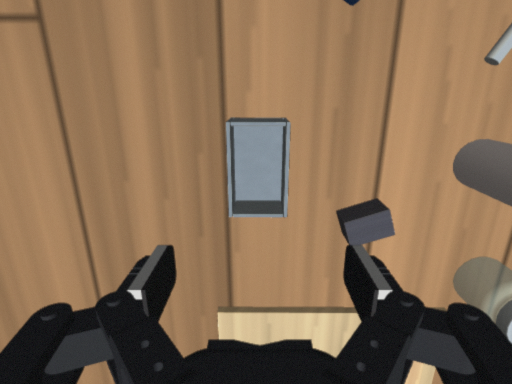

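The wrist view shows the tray rim at (227,119)–(290,119)–(288,216)–(228,216), and block L near (365,222).

Run:
```python
from h import *
d=np.load("pics/w1.npy",allow_pickle=True).item()
P=np.array([ray(d,u,v,.045) for u,v in[(227,118.5),(290,118.5),(288.5,216),(228.5,216)]])
print(P.round(4),P.mean(0).round(4),np.linalg.norm(np.diff(P,axis=0),axis=1).round(4))
e=P[0]-P[3]+P[1]-P[2]; print("long-axis th",np.arctan2(e[0],e[1]).round(3))
big=cv2.resize(d["pixels"][185:260,320:410],None,fx=8,fy=8,interpolation=cv2.INTER_CUBIC); cv2.imwrite("pics/wl.png",big)
c=P.mean(0); plan([(c[0],c[1],.12,1.571),(c[0],c[1],.034,1.571)])
```

```text
[[0.4332 0.4502 0.045 ]
 [0.4906 0.4503 0.045 ]
 [0.4924 0.3535 0.045 ]
 [0.4314 0.3534 0.045 ]] [0.4619 0.4018 0.045 ] [0.0575 0.0968 0.061 ]
long-axis th -0.0
t 10.68 now [0.4644 0.3928 0.2004] th 1.572 zaxis [ 0.001 -0.001 -1.   ] F [ 1.2 -0.3  0.3] w 1.002
  wp (np.float64(0.4618976007546525), np.float64(0.4018429790972191), 0.12, 1.571)
    2 x [np.float64(4.5), np.float64(-1.3), np.float64(40.2)] turn -0.0004
  wp (np.float64(0.4618976007546525), np.float64(0.4018429790972191), 0.034, 1.571)
    2 x [np.float64(0.0), np.float64(0.0), np.float64(43.0)] turn 0.0
```

View pics/wl.png

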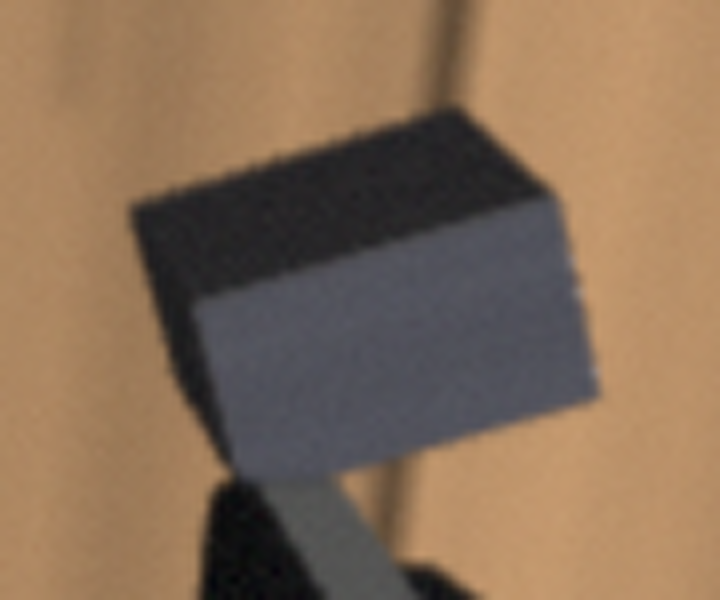

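Call:
drive_tool --series '[1,4.5,-1.3,40,0,0,0,1,4.5,-1.3,40,0,0,0,1,0,0,43,0,0,0,1,0,0,43,0,0,0,1,0,0,0,0,0,0,-1,0,0,0,0,0,0,-1,0,0,0,0,0,0,-1,0,0,0,0,0,0,-1,0,0,0,0,0,0,-1,0,0,-30,0,0,0,-1,0,0,-50,0,0,0,-1,0,0,-50,0,0,0]' --force 50

```text
t: 12.18
eef_pos: [0.4601, 0.4038, 0.1662]
tool_rot: [-0.0, 0.707, 0.708, 0.0]
contact_force: [0.3, 0.2, -1.8]
gripper_width: 0.693
```

Run:
```python
from h import *
d=np.load("pics/w1.npy",allow_pickle=True).item()
P=np.array([ray(d,320+(u+.5)/8-.5,185+(v+.5)/8-.5,.036) for u,v in[(196,298),(556,195),(598,400),(240,478)]])
e=P[1]-P[0]+P[2]-P[3]
print("wL",P.mean(0).round(4),np.linalg.norm(np.diff(P,axis=0),axis=1).round(4),"long th",np.arctan2(e[0],e[1]).round(3))
# tray target
plan([(.60,.20,.19,1.571),(.6445,-.019,.19,1.571),(.6445,-.019,.078,1.571)])
```

```text
wL [0.5796 0.3362 0.036 ] [0.0478 0.0312 0.0483] long th 1.291
t 12.18 now [0.4601 0.4038 0.1662] th 1.570 zaxis [-0.  0. -1.] F [ 0.3  0.2 -1.8] w 0.693
  wp (0.6, 0.2, 0.19, 1.571)
    5 x [np.float64(-40.8), np.float64(27.9), np.float64(-4.8)] turn 0.0003
  wp (0.6445, -0.019, 0.19, 1.571)
    5 x [np.float64(-43.8), np.float64(8.9), np.float64(-0.0)] turn 0.0
  wp (0.6445, -0.019, 0.078, 1.571)
    3 x [np.float64(0.0), np.float64(0.0), np.float64(37.3)] turn 0.0
```

Call:
drive_tool --series '[-1,-41,28,-5,0,0,0,-1,-41,28,-5,0,0,0,-1,-41,28,-5,0,0,0,-1,-41,28,-5,0,0,0,-1,-41,28,-5,0,0,0,-1,-44,9,0,0,0,0,-1,-44,9,0,0,0,0,-1,-44,9,0,0,0,0,-1,-44,9,0,0,0,0,-1,-44,9,0,0,0,0,-1,0,0,0,0,0,0,-1,0,0,0,0,0,0]'

```text
t: 13.68
eef_pos: [0.6456, -0.0204, 0.1896]
tool_rot: [-0.0, 0.707, 0.707, 0.0]
contact_force: [-0.5, 0.8, -1.9]
gripper_width: 0.693
```

Run:
```python
from h import *
plan([(.6455,-.019,.10,1.571),(.6455,-.019,.078,1.571)])
```

```text
t 13.68 now [ 0.6456 -0.0204  0.1896] th 1.570 zaxis [ 0.     0.001 -1.   ] F [-0.5  0.8 -1.9] w 0.693
  wp (0.6455, -0.019, 0.1, 1.571)
    2 x [np.float64(0.7), np.float64(-0.1), np.float64(44.8)] turn 0.0005
  wp (0.6455, -0.019, 0.078, 1.571)
    1 x [np.float64(0.0), np.float64(0.0), np.float64(22.0)] turn 0.0
```

Call:
drive_tool --series '[-1,0,0,45,0,0,0,-1,0,0,45,0,0,0,-1,0,0,12,0,0,0,-1,0,0,7,0,0,0,-1,0,0,0,0,0,0]'

```text
t: 14.3
eef_pos: [0.6468, -0.0205, 0.0814]
tool_rot: [0.001, 0.707, 0.708, 0.001]
contact_force: [0.4, 0.1, -3.4]
gripper_width: 0.691
```

Call:
drive_tool --series '[-1,0,0,2.5,0,0,0,-1,0,0,0,0,0,0]'

```text
t: 14.55
eef_pos: [0.6469, -0.0209, 0.0789]
tool_rot: [0.001, 0.707, 0.707, 0.001]
contact_force: [0.3, 0.4, 0.1]
gripper_width: 0.688
```

The tray's weight has come off the wrist, so it is resting on the lath. I'll release it and rise.

Call:
drive_tool --series '[-1,0,0,0.7,0,0,0,0.6,0,0,0,0,0,0,1,0,0,0,0,0,0,1,0,0,0,0,0,0,1,0,0,-20,0,0,0,1,0,0,-45,0,0,0,1,0,0,-50,0,0,0,1,0,0,-50,0,0,0,1,40,0,0,0,0,0,1,40,0,0,0,0,0,1,0,0,0,0,0,0]'

```text
t: 15.92
eef_pos: [0.6458, 0.0642, 0.2433]
tool_rot: [-0.001, 0.704, 0.71, 0.001]
contact_force: [0.5, -0.7, 0.1]
gripper_width: 1.003
```

Run:
```python
from h import *
plan([(.58,.33,.22,1.3)])
d=cam("wrist"); cv2.imwrite("pics/w2.png",d["pixels"]); np.save("pics/w2.npy",d,allow_pickle=True)
```

```text
t 15.93 now [0.6458 0.0642 0.2433] th 1.563 zaxis [ 0.001  0.003 -1.   ] F [ 0.5 -0.7  0.1] w 1.003
  wp (0.58, 0.33, 0.22, 1.3)
    [[np.float64(53.3), np.float64(-12.8), np.float64(4.7)], [np.float64(53.9), np.float64(-9.9), np.float64(4.7)], [np.float64(54.3), np.float64(-7.1), np.float64(4.7)], [np.float64(54.6), np.float64(-4.2), np.float64(4.7)], [np.float64(54.8), np.float64(-1.3), np.float64(4.7)]] turn each -0.0527
```

View pics/w2.png

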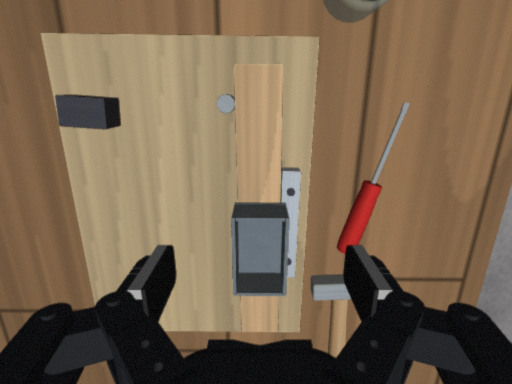

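Wrist view: the tray's rim spans (233,204)–(288,295), sitting centred on the lath (235–282). The lath lies along the fence (282,170).

Run:
```python
from h import *
d=np.load("pics/w2.npy",allow_pickle=True).item()
P=[ray(d,u,v,.042) for u,v in[(235,66),(241.5,330),(282.5,66),(279.5,330)]]
for q in P: print("lath",q.round(4))
print("tray",[ray(d,u,v,.087).round(4) for u,v in[(233,204),(288,204),(287,295),(234,295)]])
print("post",ray(d,226.5,103,.038).round(4),"fence near",ray(d,281.5,172,.032).round(4))
print("board",[ray(d,u,v,.012).round(4) for u,v in[(43,34),(318,38),(301,332)]])
im=d["pixels"]; cv2.imwrite("pics/wB.png",cv2.resize(im[80:145,40:140],None,fx=8,fy=8,interpolation=cv2.INTER_CUBIC))
```

```text
lath [0.6188 0.1694 0.042 ]
lath [ 0.6219 -0.1645  0.042 ]
lath [0.6668 0.1698 0.042 ]
lath [ 0.6738 -0.164   0.042 ]
tray [array([0.6181, 0.0376, 0.087 ]), array([0.6734, 0.038 , 0.087 ]), array([ 0.6765, -0.0714,  0.087 ]), array([ 0.617 , -0.0719,  0.087 ])]
post [0.6089 0.1333 0.038 ] fence near [0.6702 0.0565 0.032 ]
board [array([0.4115, 0.2017, 0.012 ]), array([0.7062, 0.2003, 0.012 ]), array([ 0.7089, -0.1964,  0.012 ])]
```

View pics/wB.png

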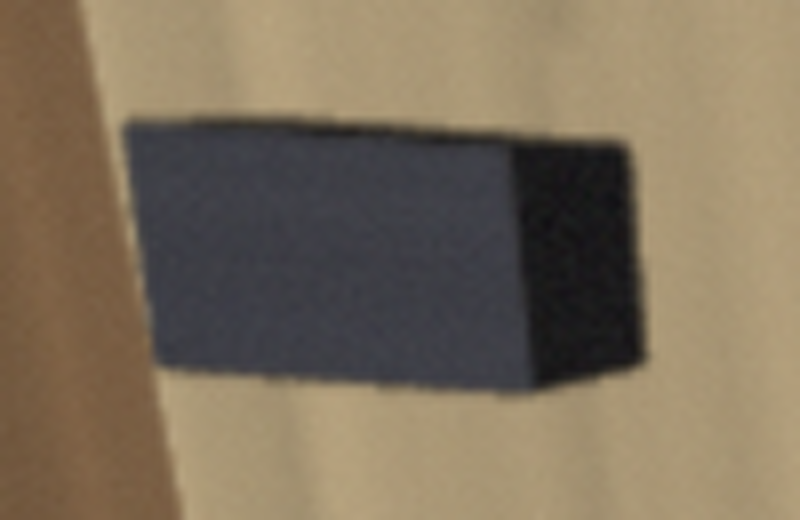

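Run:
```python
from h import *
d=np.load("pics/w2.npy",allow_pickle=True).item()
P=np.array([ray(d,40+(u+.5)/8-.5,80+(v+.5)/8-.5,.048) for u,v in[(125,123),(512,148),(532,388),(158,362)]])
e=P[1]-P[0]+P[2]-P[3]
print("wB",P.mean(0).round(4),np.linalg.norm(np.diff(P,axis=0),axis=1).round(4),"long th",np.arctan2(e[0],e[1]).round(3))
plan([(.53,-.28,.24,2.306)])
d=cam("top"); im=d["pixels"]; cv2.imwrite("pics/cupc.png",cv2.resize(im[190:270,360:450],None,fx=7,fy=7,interpolation=cv2.INTER_CUBIC)); np.save("pics/t3.npy",d,allow_pickle=True)
```

```text
wB [0.4587 0.1237 0.048 ] [0.049  0.0304 0.0488] long th 1.628
t 15.97 now [0.6459 0.0611 0.2432] th 1.566 zaxis [ 0.001  0.001 -1.   ] F [-0.2  0.4 -0.1] w 1.003
  wp (0.53, -0.28, 0.24, 2.306)
    [[np.float64(-48.7), np.float64(-16.8), np.float64(0.5)], [np.float64(-50.2), np.float64(-11.5), np.float64(0.5)], [np.float64(-51.1), np.float64(-6.2), np.float64(0.5)], [np.float64(-51.5), np.float64(-0.8), np.float64(0.5)], [np.float64(-51.3), np.float64(4.7), np.float64(0.5)], [np.float64(-50.5), np.float64(10.0), np.float64(0.5)], [np.float64(-49.1), np.float64(15.3), np.float64(0.5)]] turn each 0.1057
```

View pics/cupc.png

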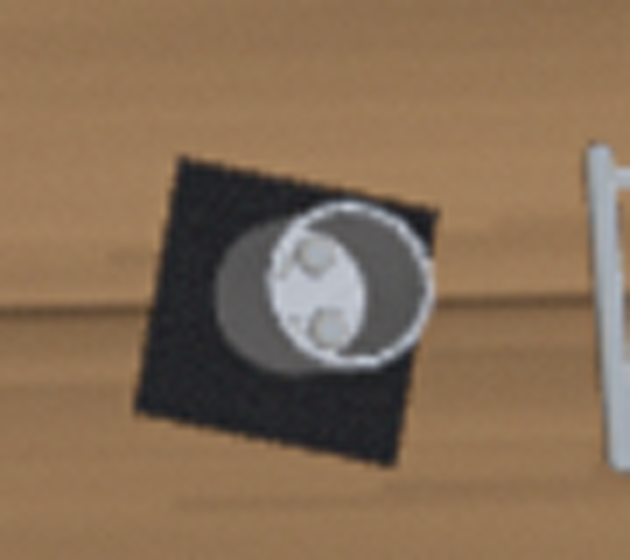

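Cup rim spans (268–435, 200–369) in the crop, mat corners are (182,157), (438,210), (397,466) and (136,412). At least two balls are visible in the cup.

Call:
drive_tool --series '[1,-48.5,-17,0.5,0,0,0.106,1,-50,-11.5,0.5,0,0,0.106,1,-51,-6,0.5,0,0,0.106,1,-51.5,-1,0.5,0,0,0.106,1,-51,4.5,0.5,0,0,0.106,1,-50.5,10,0.5,0,0,0.106,1,-49,15,0.5,0,0,0.106,1,0,0,0,0,-0.1,0,1,0,0,0,0,-0.15,0,1,0,0,0,0,-0.15,0,1,0,0,0,0,-0.15,0,1,0,0,0,0,-0.15,0]'

```text
t: 17.52
eef_pos: [0.5278, -0.2818, 0.2401]
tool_rot: [0.14, 0.86, 0.377, -0.315]
contact_force: [-0.0, -0.1, -0.8]
gripper_width: 0.999
```

Call:
drive_tool --series '[1,0,0,0,0,-0.15,0,1,0,0,0,0,-0.15,0,1,0,0,0,0,0,0,1,0,0,0,0,0,0]'

```text
t: 18.02
eef_pos: [0.5272, -0.2821, 0.2399]
tool_rot: [0.193, 0.804, 0.353, -0.438]
contact_force: [-0.5, -0.1, -0.6]
gripper_width: 1.0
```

```bash
cat >> h.py <<'E'
def delta(G):
    o,p,Rm=obs(); dw=np.array(G)-p
    print("t %.2f"%o["t"],"now",p.round(4),"z",Rm[:,2].round(3),"y",Rm[:,1].round(3),"tool delta mm",(Rm.T@dw*1000).round(1),"F",np.round(o["contact_force"],1),"w %.3f"%o["gripper_width"]); return Rm
E
python3 - <<'E'
from h import *
d=np.load("pics/t3.npy",allow_pickle=True).item()
f=lambda u,v,z: ray(d,360+(u+.5)/7-.5,190+(v+.5)/7-.5,z)
print("cup",f(351.5,284.5,.088).round(4)," diam",(f(268,284,.088)-f(435,284,.088)).round(4))
M=np.array([f(u,v,.003) for u,v in[(182,157),(438,210),(397,466),(136,412)]]); print("mat",M.mean(0).round(4),np.linalg.norm(np.diff(M,axis=0),axis=1).round(4))
c=f(351.5,284.5,.088)
Rm=delta([c[0],c[1],.055]); print(np.round(bot.get_obs()["q"],2))
E
```

```text
cup [ 0.4284 -0.4046  0.088 ]  diam [0.0015 0.0648 0.    ]
mat [ 0.4231 -0.4031  0.003 ] [0.1078 0.1082 0.1088]
t 18.02 now [ 0.5272 -0.2821  0.2399] z [-0.568 -0.619 -0.542] y [ 0.736 -0.677  0.002] tool delta mm [ 70.2   9.9 232.2] F [-0.5 -0.1 -0.6] w 1.000
[-0.5   0.88  0.9   1.63  0.24  1.36 -0.52]
```

Call:
drive_tool --series '[1,34,5,0,0,0,0,1,34,5,0,0,0,0,1,0,0,45,0,0,0,1,0,0,45,0,0,0,1,0,0,45,0,0,0,1,0,0,35,0,0,0,1,0,0,0,0,0,0,1,0,0,0,0,0,0]'

```text
t: 19.02
eef_pos: [0.4644, -0.3662, 0.091]
tool_rot: [0.194, 0.804, 0.353, -0.437]
contact_force: [0.5, -0.5, 0.6]
gripper_width: 0.994
```

Run:
```python
from h import *
delta([.4284,-.4046,.058])
d=cam("wrist"); cv2.imwrite("pics/w3.png",d["pixels"])
```

```text
t 19.02 now [ 0.4644 -0.3662  0.091 ] z [-0.567 -0.62  -0.543] y [ 0.737 -0.676  0.003] tool delta mm [-0.9 -0.7 62.1] F [ 0.5 -0.5  0.6] w 0.994
```

View pics/w3.png

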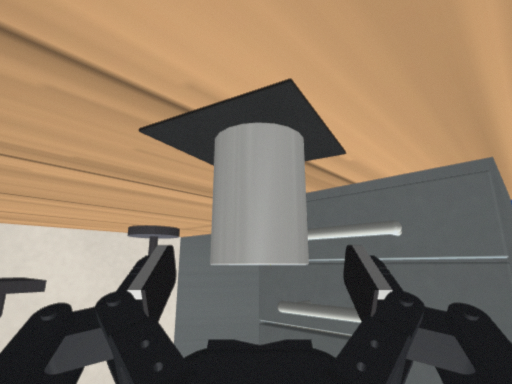

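The cup is centred between the fingers (columns 213–306, jaw centre about 259). I'll advance and grip.

Call:
drive_tool --series '[1,-0.5,-0.5,25,0,0,0,1,-0.4,-0.2,22,0,0,0,1,0,0,15,0,0,0,1,0,0,0,0,0,0,-1,0,0,0,0,0,0,-1,0,0,0,0,0,0,-1,0,0,0,0,0,0,-1,0,0,0,0,0,0]' --force 40

```text
t: 20.08
eef_pos: [0.4289, -0.4038, 0.0573]
tool_rot: [0.194, 0.803, 0.354, -0.438]
contact_force: [3.9, 3.3, 6.6]
gripper_width: 0.744
```

Run:
```python
from h import *
Rm=delta([.4284,-.4046,.058]); print((Rm.T@[0,0,1]).round(3))
```

```text
t 20.07 now [ 0.4289 -0.4038  0.0573] z [-0.566 -0.622 -0.541] y [ 0.739 -0.674  0.001] tool delta mm [-1.   0.2  0.4] F [3.9 3.3 6.6] w 0.744
[-0.841  0.001 -0.541]
```

Call:
drive_tool --series '[-1,-8.4,0,-5.4,0,0,0,-1,-25,0,-16,0,0,0,-1,-42,0,-27,0,0,0,-1,-42,0,-27,0,0,0,-1,0,0,0,0,0,0]'

```text
t: 20.7
eef_pos: [0.4277, -0.4051, 0.1996]
tool_rot: [0.194, 0.804, 0.352, -0.437]
contact_force: [-0.2, 0.5, -2.5]
gripper_width: 0.746
```

Run:
```python
from h import *
Rm=delta([.6465,.026,.21]); o,p,_=obs(); n=11
dw=(np.array([.6465,.026,.21])-p)*1000/n; yaw=np.arctan2(-Rm[1,2],-Rm[0,2]) # dir of hand back
ang=np.pi/2-yaw; print("yaw to turn",ang, "rotvec row",(Rm.T@[0,0,ang/n]).round(4))
for i in range(n):
    Ri=R.from_rotvec([0,0,ang*i/n]).as_matrix()@Rm; print((Ri.T@dw).round(1).tolist())
d=cam("scene"); cv2.imwrite("pics/s2.png",cv2.resize(d["pixels"],(640,480)))
```

```text
t 20.70 now [ 0.4277 -0.4051  0.1996] z [-0.566 -0.621 -0.543] y [ 0.737 -0.676  0.005] tool delta mm [ 243.4 -130.3 -397. ] F [-0.2  0.5 -2.5] w 0.746
yaw to turn 0.7392705942777466 rotvec row [-0.0565  0.0003 -0.0365]
[22.1, -11.8, -36.1]
[22.5, -9.0, -36.7]
[22.8, -6.1, -37.1]
[23.0, -3.1, -37.3]
[23.1, -0.2, -37.4]
[23.0, 2.8, -37.3]
[22.9, 5.7, -37.1]
[22.6, 8.6, -36.7]
[22.3, 11.5, -36.1]
[21.8, 14.3, -35.4]
[21.3, 17.1, -34.5]
```

View pics/s2.png

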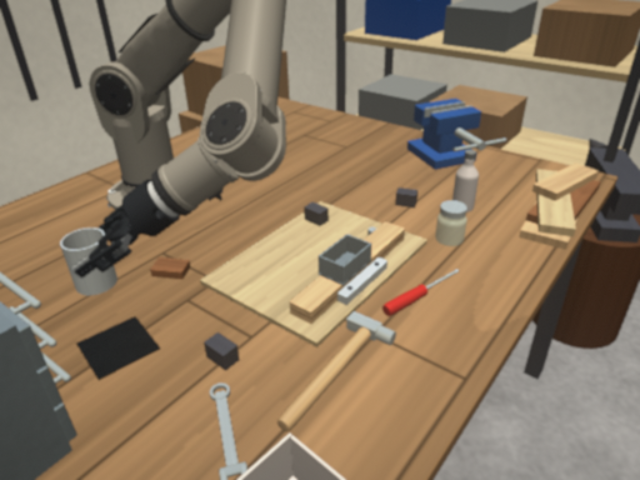

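The cup is held upright at (88,262) in the scene view and the mat is clear. I'll carry it over to the tray.

Call:
drive_tool --series '[-1,22,-12,-36,-0.0565,0,-0.0365,-1,22.5,-9,-36.5,-0.0565,0,-0.0365,-1,23,-6,-37,-0.0565,0,-0.0365,-1,23,-3,-37.5,-0.0565,0,-0.0365,-1,23,0,-37.5,-0.0565,0,-0.0365,-1,23,3,-37.5,-0.0565,0,-0.0365,-1,23,5.5,-37,-0.0565,0,-0.0365,-1,22.5,8.5,-36.5,-0.0565,0,-0.0365,-1,22.5,11.5,-36,-0.0565,0,-0.0365,-1,22,14.5,-35.5,-0.0565,0,-0.0365,-1,21,17,-34.5,-0.0565,0,-0.0365,-1,0,0,0,0,0,0]'

```text
t: 22.25
eef_pos: [0.6464, 0.0326, 0.2019]
tool_rot: [0.338, 0.618, 0.624, -0.338]
contact_force: [0.3, -0.4, -1.9]
gripper_width: 0.752
```

Run:
```python
from h import *
Rm=delta([.6465,.026,.142]); print("up",(Rm.T@[0,0,1]).round(3),np.round(bot.get_obs()["q"],2))
```

```text
t 22.25 now [0.6464 0.0326 0.2019] z [ 0.003 -0.84  -0.543] y [ 1.     0.007 -0.004] tool delta mm [46.7  0.4 38.1] F [ 0.3 -0.4 -1.9] w 0.752
up [-0.84  -0.004 -0.543] [-0.99  0.89  0.78  1.64  0.38  1.2  -0.52]
```

Call:
drive_tool --series '[-1,0,0,0,0,0.1,0,-1,0,0,0,0,0.15,0,-1,0,0,0,0,0.15,0,-1,0,0,0,0,0.15,0,-1,0,0,0,0,0.15,0,-1,0,0,0,0,0.15,0,-1,0,0,0,0,0.15,0,-1,0,0,0,0,0.15,0,-1,0,0,0,0,0.1,0,-1,0,0,0,0,0.05,0,-1,0,0,0,0,0,0]'

```text
t: 23.62
eef_pos: [0.6442, 0.0248, 0.203]
tool_rot: [-0.107, 0.701, 0.697, 0.104]
contact_force: [-0.3, -0.9, -2.2]
gripper_width: 0.745
```

Run:
```python
from h import *
Rm=delta([.6465,.026,.142]); print("up",(Rm.T@[0,0,1]).round(3),np.round(bot.get_obs()["q"],2))
d=cam("scene"); cv2.imwrite("pics/s3.png",cv2.resize(d["pixels"][120:320,100:400],None,fx=2.6,fy=2.6,interpolation=cv2.INTER_CUBIC))
```

```text
t 23.62 now [0.6442 0.0248 0.203 ] z [-0.004  0.295 -0.955] y [ 1.    -0.005 -0.006] tool delta mm [-16.8   2.7  58.6] F [-0.3 -0.9 -2.2] w 0.745
up [ 0.295 -0.006 -0.955] [-0.2   0.51  0.29  1.7  -0.51  1.04  0.33]
```

View pics/s3.png

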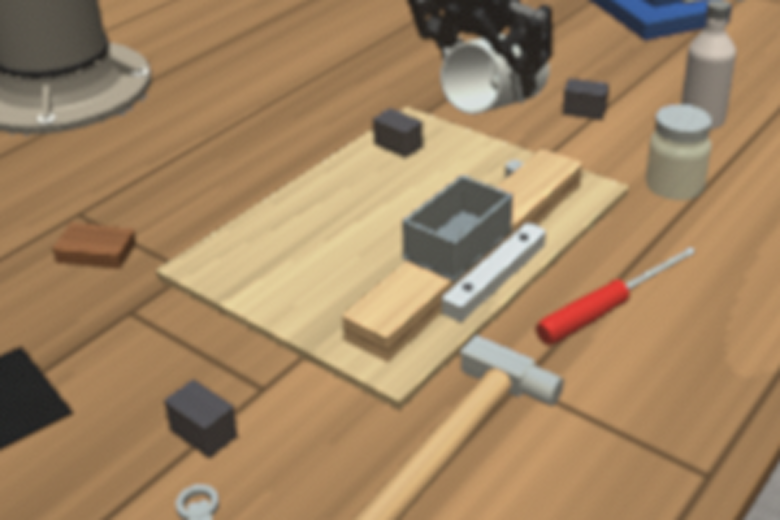

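The cup is tilted about 75° with its mouth towards the tray at (475,75), and the tray is empty. I'll lower it, then tilt slowly.

Call:
drive_tool --series '[-1,-8.5,1.3,29,0,0,0,-1,-8.5,1.3,29,0,0,0,-1,0,0,0,0,0,0,-1,0,0,0,0,0.05,0,-1,0,0,0,0,0.05,0,-1,0,0,0,0,0.05,0,-1,0,0,0,0,0.04,0,-1,0,0,0,0,0.04,0,-1,0,0,0,0,0.03,0,-1,0,0,0,0,0.03,0,-1,0,0,0,0,0.03,0,-1,0,0,0,0,0.03,0]'

```text
t: 25.18
eef_pos: [0.6482, 0.0284, 0.1445]
tool_rot: [-0.227, 0.67, 0.669, 0.226]
contact_force: [-0.9, -0.2, -1.7]
gripper_width: 0.749
```

Call:
drive_tool --series '[-1,0,0,0,0,0.03,0,-1,0,0,0,0,0.03,0,-1,0,0,0,0,0.03,0,-1,0,0,0,0,0.03,0,-1,0,0,0,0,0.03,0,-1,0,0,0,0,0.03,0,-1,0,0,0,0,0.04,0,-1,0,0,0,0,0.04,0,-1,0,0,0,0,0,0,-1,0,0,0,0,0,0,-1,0,0,0,0,0,0,-1,0,0,0,0,0,0]'

```text
t: 26.68
eef_pos: [0.6483, 0.0286, 0.1449]
tool_rot: [-0.311, 0.635, 0.635, 0.311]
contact_force: [0.6, -0.1, -1.1]
gripper_width: 0.747
```

Run:
```python
from h import *
Rm=delta([.6465,.026,.142]); print("up",(Rm.T@[0,0,1]).round(3),np.round(bot.get_obs()["q"],2))
d=cam("scene"); cv2.imwrite("pics/s4.png",cv2.resize(d["pixels"][120:320,200:400],None,fx=3,fy=3,interpolation=cv2.INTER_CUBIC))
```

```text
t 26.68 now [0.6483 0.0286 0.1449] z [-0.     0.79  -0.613] y [ 1.    -0.001 -0.001] tool delta mm [-3.9 -1.8 -0.3] F [ 0.6 -0.1 -1.1] w 0.747
up [ 0.79  -0.001 -0.613] [ 0.22  0.74  0.01  1.68 -0.97  1.23  0.82]
```

View pics/s4.png

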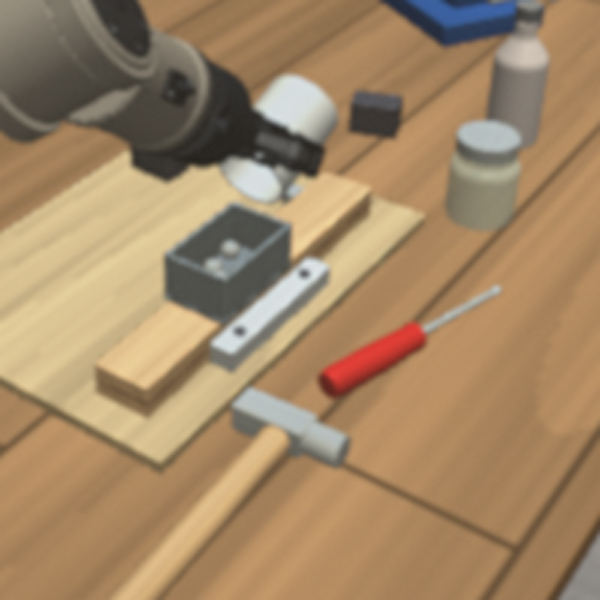

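Balls are visible in the tray at (215,265) and (232,248), and the wrist load fell to the weight of the empty cup. I'll raise the cup and tilt it back.

Call:
drive_tool --series '[-1,31.5,0,-24.5,0,0,0,-1,31.5,0,-24.5,0,0,0,-1,0,0,0,0,-0.13,0,-1,0,0,0,0,-0.15,0,-1,0,0,0,0,-0.15,0,-1,0,0,0,0,-0.15,0,-1,0,0,0,0,-0.15,0,-1,0,0,0,0,-0.15,0,-1,0,0,0,0,-0.15,0,-1,0,0,0,0,-0.15,0,-1,0,0,0,0,-0.15,0,-1,0,0,0,0,-0.15,0]'

```text
t: 28.22
eef_pos: [0.6483, 0.0293, 0.225]
tool_rot: [0.199, 0.678, 0.678, -0.2]
contact_force: [-0.0, -0.4, -2.2]
gripper_width: 0.748
```

Call:
drive_tool --series '[-1,0,0,0,0,-0.15,0,-1,0,0,0,0,-0.15,0,-1,0,0,0,0,-0.15,0,-1,0,0,0,0,-0.08,0,-1,0,0,0,0,0,0,-1,0,0,0,0,0,0]'

```text
t: 28.98
eef_pos: [0.6484, 0.0278, 0.2249]
tool_rot: [0.368, 0.604, 0.603, -0.369]
contact_force: [-0.0, 0.3, -0.3]
gripper_width: 0.75
```

Run:
```python
from h import *
T=np.array([.4235,-.4030,.17])
Rm=delta(T); o,p,_=obs(); n=11
dw=(T-p)*1000/n; yaw=np.arctan2(-Rm[1,2],-Rm[0,2]); ang=.835-yaw
print("yaw to turn",ang, "rotvec row",(Rm.T@[0,0,ang/n]).round(4),"q",np.round(o["q"],2))
for i in range(n):
    Ri=R.from_rotvec([0,0,ang*i/n]).as_matrix()@Rm; print((Ri.T@dw).round(1).tolist())
```

```text
t 28.98 now [0.6484 0.0278 0.2249] z [-0.002 -0.89  -0.456] y [ 1.    -0.002 -0.001] tool delta mm [-147.6 -224.   409. ] F [-0.   0.3 -0.3] w 0.750
yaw to turn -0.7332334872182005 rotvec row [0.0593 0.0001 0.0304] q [-0.95  0.86  0.68  1.61  0.52  1.31 -0.62]
[-13.4, -20.4, 37.2]
[-14.0, -17.7, 38.3]
[-14.5, -15.0, 39.3]
[-14.9, -12.2, 40.1]
[-15.2, -9.3, 40.7]
[-15.5, -6.4, 41.2]
[-15.6, -3.5, 41.5]
[-15.7, -0.5, 41.6]
[-15.7, 2.4, 41.5]
[-15.6, 5.3, 41.3]
[-15.4, 8.2, 40.9]
```

Call:
drive_tool --series '[-1,-13.5,-20.5,37,0.0593,0,0.0304,-1,-14,-17.5,38.5,0.0593,0,0.0304,-1,-14.5,-15,39.5,0.0593,0,0.0304,-1,-15,-12,40,0.0593,0,0.0304,-1,-15,-9.5,40.5,0.0593,0,0.0304,-1,-15.5,-6.5,41,0.0593,0,0.0304,-1,-15.5,-3.5,41.5,0.0593,0,0.0304,-1,-15.5,-0.5,41.5,0.0593,0,0.0304,-1,-15.5,2.5,41.5,0.0593,0,0.0304,-1,-15.5,5.5,41.5,0.0593,0,0.0304,-1,-15.5,8,41,0.0593,0,0.0304,-1,0,0,0,0,0.098,0]'

```text
t: 30.48
eef_pos: [0.4206, -0.4059, 0.1703]
tool_rot: [0.193, 0.803, 0.353, -0.439]
contact_force: [-0.1, 0.3, -1.3]
gripper_width: 0.748
```

Call:
drive_tool --series '[-1,0,0,0,0,0,0,-1,0,0,0,0,0,0]'

```text
t: 30.72
eef_pos: [0.4245, -0.4022, 0.1703]
tool_rot: [0.195, 0.802, 0.357, -0.438]
contact_force: [0.6, 0.5, -0.6]
gripper_width: 0.746
```

Run:
```python
from h import *
Rm=delta([.4235,-.403,.060]); print("up",(Rm.T@[0,0,1]).round(3))
d=cam("scene"); hsv=cv2.cvtColor(d["pixels"],cv2.COLOR_BGR2HSV)
c=[.4235,-.403,.17]; q=proj(d,[c])[0]; x,y=q.astype(int)
# cup side edges in scene view (tilt check)
g=hsv[y-45:y+45,x-45:x+45]; m=((g[...,1]<45)&(g[...,2]>90)).astype(np.uint8)
print(q, [(r+y-45,np.flatnonzero(m[r])[[0,-1]]+x-45) for r in range(0,90,8) if m[r].any()])
```

```text
t 30.73 now [ 0.4245 -0.4022  0.1703] z [-0.563 -0.626 -0.54 ] y [ 0.743 -0.669  0.001] tool delta mm [92.2 -0.3 60.6] F [ 0.6  0.5 -0.6] w 0.746
up [-0.842  0.001 -0.54 ]
[ 73.96611191 214.63652127] [(np.int64(169), array([102, 102])), (np.int64(193), array([73, 83])), (np.int64(201), array([55, 86])), (np.int64(209), array([54, 81])), (np.int64(217), array([57, 75])), (np.int64(225), array([60, 66])), (np.int64(233), array([63, 96])), (np.int64(241), array([28, 90]))]
```

Call:
drive_tool --series '[-1,35,0,22.5,0,0,0,-1,35,0,22.5,0,0,0,-1,16,0,10,0,0,0,-1,4,0,2.7,0,0,0,-1,0,0,0,0,0,0]'

```text
t: 31.4
eef_pos: [0.4242, -0.403, 0.0642]
tool_rot: [0.196, 0.801, 0.356, -0.439]
contact_force: [-0.5, -0.8, -0.9]
gripper_width: 0.748
```

Call:
drive_tool --series '[-1,1.7,0,1.1,0,0,0,-1,0,0,0,0,0,0]'

```text
t: 31.65
eef_pos: [0.4241, -0.4029, 0.062]
tool_rot: [0.195, 0.802, 0.356, -0.438]
contact_force: [0.4, -0.7, -1.3]
gripper_width: 0.75
```

Call:
drive_tool --series '[-1,1.7,0,1.1,0,0,0,-1,0,0,0,0,0,0]'

```text
t: 31.9
eef_pos: [0.4238, -0.4027, 0.0592]
tool_rot: [0.195, 0.802, 0.356, -0.439]
contact_force: [0.1, 0.5, -0.6]
gripper_width: 0.744
```

Call:
drive_tool --series '[-1,1.3,0,0.8,0,0,0,-1,0,0,0,0,0,0]'

```text
t: 32.15
eef_pos: [0.4238, -0.4027, 0.0576]
tool_rot: [0.195, 0.801, 0.356, -0.439]
contact_force: [0.2, -0.4, -1.0]
gripper_width: 0.747
```

Call:
drive_tool --series '[-1,0.8,0,0.5,0,0,0,-1,0,0,0,0,0,0]'

```text
t: 32.4
eef_pos: [0.4236, -0.4029, 0.0573]
tool_rot: [0.195, 0.801, 0.356, -0.439]
contact_force: [-0.7, 0.7, 3.1]
gripper_width: 0.755
```

Call:
drive_tool --series '[-1,0.8,0,0.5,0,0,0,-1,0,0,0,0,0,0]'

```text
t: 32.65
eef_pos: [0.4236, -0.4029, 0.0573]
tool_rot: [0.195, 0.801, 0.356, -0.44]
contact_force: [0.1, 5.1, 9.2]
gripper_width: 0.745
```

The cup is seated (9 N). I'll open, retract along the tool axis and straighten up.

Call:
drive_tool --series '[1,-0.6,0,-0.4,0,0,0,1,0,0,0,0,0,0,1,0,0,0,0,0,0,1,0,0,0,0,0,0,1,0,0,-25,0,0,0,1,0,0,-50,0,0,0,1,0,0,-55,0,0,0,1,0,0,-55,0,0,0,1,0,0,-40,0,0,0,1,0,0,0,0,0.15,0,1,0,0,0,0,0.15,0,1,0,0,0,0,0.15,0]'

```text
t: 34.15
eef_pos: [0.5512, -0.2618, 0.1781]
tool_rot: [0.11, 0.88, 0.391, -0.247]
contact_force: [-0.9, -0.1, -0.2]
gripper_width: 1.004
```

Call:
drive_tool --series '[1,0,0,0,0,0.15,0,1,0,0,0,0,0.15,0,1,0,0,0,0,0.15,0,1,0,0,0,0,0.1,0,1,0,0,0,0,0,0,1,0,0,0,0,0,0]'

```text
t: 34.9
eef_pos: [0.5511, -0.2613, 0.1775]
tool_rot: [0.0, 0.914, 0.407, -0.002]
contact_force: [0.4, 0.6, -0.2]
gripper_width: 1.004
```

Run:
```python
from h import *
plan([(.584,-.31,.22,2.306)])
d=cam("wrist"); np.save("pics/w4.npy",d,allow_pickle=True)
hsv=cv2.cvtColor(d["pixels"],cv2.COLOR_BGR2HSV)
print("proj of wR est",proj(d,[[.584,-.2975,.036]]).round(0), "cup",proj(d,[[.4236,-.4029,.088]]).round(0))
# bluish dark top faces
for (a,b) in [(40,140)]:
    m=((hsv[...,2]>50)&(hsv[...,2]<110)&(hsv[...,0]>105)&(hsv[...,0]<135)&(hsv[...,1]>25)).astype(np.uint8)*255
    for c in cv2.findContours(m,cv2.RETR_EXTERNAL,cv2.CHAIN_APPROX_NONE)[0]:
        if cv2.contourArea(c)>150: print(cv2.contourArea(c),cv2.minAreaRect(c))
```

```text
t 34.90 now [ 0.5511 -0.2613  0.1775] th 2.304 zaxis [-0.003 -0.002 -1.   ] F [ 0.4  0.6 -0.2] w 1.004
  wp (0.584, -0.31, 0.22, 2.306)
    2 x [np.float64(-7.1), np.float64(28.5), np.float64(-21.3)] turn 0.0011
proj of wR est [[313. 186.]] cup [[260. 385.]]
1305.5 ((330.310791015625, 190.63514709472656), (28.82941436767578, 51.14896011352539), 54.462318420410156)
```

```bash
cat >> h.py <<'E'
def blocks(d,z=.036,mn=150):
    hsv=cv2.cvtColor(d["pixels"],cv2.COLOR_BGR2HSV).astype(int); out=[]
    m=((hsv[...,2]>48)&(hsv[...,2]<115)&(hsv[...,0]>105)&(hsv[...,0]<135)&(hsv[...,1]>25)).astype(np.uint8)*255
    for c in cv2.findContours(m,cv2.RETR_EXTERNAL,cv2.CHAIN_APPROX_NONE)[0]:
        if cv2.contourArea(c)<mn: continue
        b=cv2.boxPoints(cv2.minAreaRect(c)); W=np.array([ray(d,u,v,z) for u,v in b])
        e=[np.linalg.norm(W[1]-W[0]),np.linalg.norm(W[2]-W[1])]; L=W[1]-W[0] if e[0]>e[1] else W[2]-W[1]
        th=np.arctan2(L[0],L[1])%np.pi
        print("block",W.mean(0).round(4),np.round(e,4),"long th %.3f  grip(short) th %.3f"%(th,th-np.pi/2),"px",b.mean(0).round(0)); out.append((W.mean(0),th))
    return out
E
python3 - <<'E'
from h import *
d=np.load("pics/w4.npy",allow_pickle=True).item(); blocks(d)
E
```

```text
block [ 0.5931 -0.3119  0.036 ] [0.0465 0.0286] long th 1.637  grip(short) th 0.066 px [330. 191.]
```

Run:
```python
from h import *
plan([(.593,-.312,.13,1.637),(.593,-.312,.026,1.637)],step=30)
```

```text
t 34.95 now [ 0.5514 -0.2608  0.1773] th 2.303 zaxis [-0.003 -0.002 -1.   ] F [0.2 0.5 0.2] w 1.005
  wp (0.593, -0.312, 0.13, 1.637)
    [[np.float64(-2.6), np.float64(16.3), np.float64(11.8)], [np.float64(-5.3), np.float64(15.6), np.float64(11.8)], [np.float64(-7.8), np.float64(14.6), np.float64(11.8)], [np.float64(-10.1), np.float64(13.1), np.float64(11.8)]] turn each -0.1664
  wp (0.593, -0.312, 0.026, 1.637)
    4 x [np.float64(0.0), np.float64(0.0), np.float64(26.0)] turn 0.0
```

Call:
drive_tool --series '[1,-2.5,16.5,12,0,0,-0.166,1,-5.5,15.5,12,0,0,-0.166,1,-8,14.5,12,0,0,-0.166,1,-10,13,11.5,0,0,-0.166,1,0,0,0,0,0,0,1,0,0,0,0,0,0]'

```text
t: 35.7
eef_pos: [0.5923, -0.3125, 0.1301]
tool_rot: [-0.0, 0.732, 0.681, -0.001]
contact_force: [-0.4, 0.6, 0.7]
gripper_width: 1.0
```

Run:
```python
from h import *
d=cam("wrist"); blocks(d); plan([(.593,-.312,.026,1.637)])
```

```text
block [ 0.7409 -0.4765  0.036 ] [0.0253 0.0478] long th 1.949  grip(short) th 0.378 px [431. 353.]
block [ 0.5932 -0.3121  0.036 ] [0.0464 0.0289] long th 1.615  grip(short) th 0.044 px [263. 200.]
t 35.75 now [ 0.5922 -0.3126  0.1304] th 1.642 zaxis [-0.002 -0.001 -1.   ] F [-0.7  0.2 -0. ] w 1.002
  wp (0.593, -0.312, 0.026, 1.637)
    2 x [np.float64(0.3), np.float64(0.4), np.float64(52.2)] turn -0.0024
```

Call:
drive_tool --series '[1,0.3,0.6,45,0,0,-0.02,1,0,0,42,0,0,0,1,0,0,17,0,0,0,1,0,0,0,0,0,0,-1,0,0,0,0,0,0,-1,0,0,0,0,0,0,-1,0,0,0,0,0,0,-1,0,0,0,0,0,0,-1,0,0,0,0,0,0,-1,0,0,-30,0,0,0,-1,0,0,-50,0,0,0,-1,0,0,-40,0,0,0]' --force 70

```text
t: 37.25
eef_pos: [0.5924, -0.3135, 0.1482]
tool_rot: [0.0, 0.725, 0.689, -0.001]
contact_force: [-0.1, 0.4, -4.9]
gripper_width: 0.571
```

Run:
```python
from h import *
plan([(.647,-.119,.15,1.571),(.647,-.119,.07,1.571)],step=45)
```

```text
t 37.25 now [ 0.5924 -0.3135  0.1482] th 1.621 zaxis [-0.001 -0.002 -1.   ] F [-0.1  0.4 -4.9] w 0.571
  wp (0.647, -0.119, 0.15, 1.571)
    [[np.float64(39.4), np.float64(8.9), np.float64(-0.4)], [np.float64(39.3), np.float64(9.3), np.float64(-0.4)], [np.float64(39.2), np.float64(9.7), np.float64(-0.4)], [np.float64(39.1), np.float64(10.1), np.float64(-0.4)], [np.float64(39.0), np.float64(10.5), np.float64(-0.4)]] turn each -0.01
  wp (0.647, -0.119, 0.07, 1.571)
    2 x [np.float64(0.0), np.float64(0.0), np.float64(40.0)] turn 0.0
```

Call:
drive_tool --series '[-1,39,9,0,0,0,-0.01,-1,39,9.5,0,0,0,-0.01,-1,39,9.5,0,0,0,-0.01,-1,39,10,0,0,0,-0.01,-1,39,10.5,0,0,0,-0.01,-1,0,0,0,0,0,0,-1,0,0,40,0,0,0,-1,0,0,28,0,0,0,-1,0,0,7,0,0,0,-1,0,0,0,0,0,0]'

```text
t: 38.5
eef_pos: [0.6465, -0.1208, 0.0716]
tool_rot: [0.0, 0.707, 0.707, -0.001]
contact_force: [1.1, 0.4, -3.6]
gripper_width: 0.573
```

Call:
drive_tool --series '[-1,0,0,2,0,0,0,-1,0,0,0,0,0,0]'

```text
t: 38.75
eef_pos: [0.6474, -0.1208, 0.0705]
tool_rot: [0.001, 0.707, 0.707, -0.001]
contact_force: [-4.1, 0.6, 4.8]
gripper_width: 0.576
```

Call:
drive_tool --series '[0.3,0,0,0,0,0,0,0.8,0,0,0,0,0,0,0.8,0,0,0,0,0,0,0.8,0,0,-20,0,0,0,0.8,0,0,-50,0,0,0,1,0,0,-55,0,0,0,1,50,0,-55,0,0,0,1,55,0,0,0,0,0,1,55,0,0,0,0,0,1,0,0,0,0,0,0,1,0,0,0,0,0,0]'

```text
t: 40.12
eef_pos: [0.6472, 0.0317, 0.2411]
tool_rot: [0.001, 0.707, 0.707, -0.001]
contact_force: [-0.3, -1.2, -0.6]
gripper_width: 0.999
```

Run:
```python
from h import *
d=cam("wrist"); np.save("pics/w5.npy",d,allow_pickle=True); cv2.imwrite("pics/w5.png",d["pixels"])
blocks(d,.078,80); print("on board:"); blocks(d,.048,80)
plan([(.46,.12,.25,1.628)])
print(proj(d,[[.647,-.12,.078],[.6465,-.018,.087],[.459,.124,.048]]).round(0).tolist())
t=cam("top"); np.save("pics/t5.npy",t,allow_pickle=True); print("top:"); blocks(t,.036,40)
```

```text
block [ 0.6459 -0.1165  0.078 ] [0.028  0.0446] long th 1.569  grip(short) th -0.002 px [260. 299.]
block [0.4761 0.1222 0.078 ] [0.0265 0.0462] long th 1.628  grip(short) th 0.057 px [71. 79.]
on board:
block [ 0.6459 -0.1409  0.048 ] [0.031  0.0493] long th 1.569  grip(short) th -0.002 px [260. 299.]
block [0.4581 0.1231 0.048 ] [0.0293 0.0511] long th 1.628  grip(short) th 0.057 px [71. 79.]
t 40.17 now [0.6472 0.0306 0.2409] th 1.573 zaxis [-0.    -0.002 -1.   ] F [ 1.2 -0.1  0.5] w 1.000
  wp (0.46, 0.12, 0.25, 1.628)
    [[np.float64(22.3), np.float64(-46.8), np.float64(-2.3)], [np.float64(21.6), np.float64(-47.1), np.float64(-2.3)], [np.float64(21.0), np.float64(-47.4), np.float64(-2.3)], [np.float64(20.3), np.float64(-47.7), np.float64(-2.3)]] turn each 0.0139
[[260.0, 302.0], [260.0, 225.0], [72.0, 78.0]]
top:
block [0.4831 0.5824 0.036 ] [0.1548 0.0105] long th 2.099  grip(short) th 0.529 px [ 60. 220.]
block [0.5798 0.3333 0.036 ] [0.0303 0.047 ] long th 1.300  grip(short) th -0.271 px [147. 185.]
block [0.5385 0.6857 0.036 ] [0.1459 0.1587] long th 0.560  grip(short) th -1.011 px [ 26. 202.]
block [ 0.6546 -0.1214  0.036 ] [0.0266 0.0458] long th 1.536  grip(short) th -0.035 px [302. 156.]
```

Call:
drive_tool --series '[1,22,-47,0,0,0,0.014,1,22,-47,0,0,0,0.014,1,22,-47,10,0,0,0.014,1,21,-47,30,0,0,0.014,1,0,0,50,0,0,0,1,0,0,45,0,0,0,1,0,0,0,0,0,0,1,0,0,0,0,0,0]'

```text
t: 41.22
eef_pos: [0.462, 0.1223, 0.1064]
tool_rot: [0.001, 0.727, 0.686, -0.0]
contact_force: [0.7, -0.1, 0.4]
gripper_width: 1.004
```

Run:
```python
from h import *
d=cam("wrist"); blocks(d,.048); plan([(.4585,.1235,.038,1.628)])
```

```text
block [0.4578 0.1244 0.048 ] [0.0463 0.0287] long th 1.628  grip(short) th 0.057 px [255. 217.]
t 41.27 now [0.4624 0.1227 0.1068] th 1.629 zaxis [ 0.002 -0.001 -1.   ] F [ 0.  -0.9 -0.1] w 1.002
  wp (0.4585, 0.1235, 0.038, 1.628)
    2 x [np.float64(0.3), np.float64(-2.0), np.float64(34.4)] turn -0.0003
```

Call:
drive_tool --series '[1,1.2,-4,30,0,0,0,1,0,0,30,0,0,0,1,0,0,9,0,0,0,1,0,0,0,0,0,0,-1,0,0,0,0,0,0,-1,0,0,0,0,0,0,-1,0,0,0,0,0,0,-1,0,0,0,0,0,0,-1,0,0,0,0,0,0,-1,0,0,-30,0,0,0,-1,0,0,-50,0,0,0,-1,0,0,-40,0,0,0]'

```text
t: 42.78
eef_pos: [0.4565, 0.1242, 0.1576]
tool_rot: [0.0, 0.727, 0.687, -0.001]
contact_force: [0.6, -0.2, -4.2]
gripper_width: 0.574
```

Run:
```python
from h import *
plan([(.6435,.143,.16,1.571),(.6435,.143,.07,1.571)],step=45)
```

```text
t 42.77 now [0.4565 0.1242 0.1576] th 1.627 zaxis [-0.001 -0.002 -1.   ] F [ 0.6 -0.2 -4.2] w 0.574
  wp (0.6435, 0.143, 0.16, 1.571)
    [[np.float64(5.8), np.float64(37.1), np.float64(-0.5)], [np.float64(5.4), np.float64(37.2), np.float64(-0.5)], [np.float64(5.0), np.float64(37.3), np.float64(-0.5)], [np.float64(4.6), np.float64(37.3), np.float64(-0.5)], [np.float64(4.2), np.float64(37.4), np.float64(-0.5)]] turn each -0.0112
  wp (0.6435, 0.143, 0.07, 1.571)
    2 x [np.float64(0.0), np.float64(0.0), np.float64(45.0)] turn 0.0
```

Call:
drive_tool --series '[-1,6,37,0,0,0,-0.011,-1,5.5,37,0,0,0,-0.011,-1,5,37.5,0,0,0,-0.011,-1,4.5,37.5,0,0,0,-0.011,-1,4,37.5,0,0,0,-0.011,-1,0,0,0,0,0,0,-1,0,0,45,0,0,0,-1,0,0,32,0,0,0,-1,0,0,8,0,0,0,-1,0,0,0,0,0,0]'

```text
t: 44.02
eef_pos: [0.6436, 0.1428, 0.071]
tool_rot: [-0.0, 0.708, 0.707, -0.001]
contact_force: [0.4, -0.5, -4.0]
gripper_width: 0.576
```

Call:
drive_tool --series '[-1,0,0,2,0,0,0,-1,0,0,0,0,0,0]'

```text
t: 44.28
eef_pos: [0.6447, 0.1431, 0.07]
tool_rot: [0.0, 0.708, 0.707, -0.0]
contact_force: [0.8, -0.8, -4.3]
gripper_width: 0.574
```

Call:
drive_tool --series '[-1,0,0,1.5,0,0,0,-1,0,0,0,0,0,0]'

```text
t: 44.52
eef_pos: [0.6443, 0.143, 0.0676]
tool_rot: [0.0, 0.707, 0.707, -0.001]
contact_force: [0.3, -0.2, -3.7]
gripper_width: 0.572
```

Call:
drive_tool --series '[-1,0,0,1.5,0,0,0,-1,0,0,0,0,0,0]'

```text
t: 44.78
eef_pos: [0.6442, 0.143, 0.0675]
tool_rot: [0.0, 0.708, 0.707, -0.001]
contact_force: [-4.8, -0.4, 9.2]
gripper_width: 0.573
```

Seated. I'll release it and go to the last block, near (0.580, 0.335).

Call:
drive_tool --series '[0.3,0,0,-1,0,0,0,0.8,0,0,0,0,0,0,0.8,0,0,0,0,0,0,0.8,0,0,-20,0,0,0,0.8,0,0,-50,0,0,0,1,0,0,-50,0,0,0,1,48,-16,0,0,0,-0.07,1,48,-16,0,0,0,-0.07,1,48,-16,10,0,0,-0.07,1,48,-5,20,0,0,-0.066,1,0,0,30,0,0,0,1,0,0,0,0,0,0]'

```text
t: 46.28
eef_pos: [0.5703, 0.3286, 0.1256]
tool_rot: [-0.0, 0.603, 0.798, -0.003]
contact_force: [0.1, -0.7, 0.2]
gripper_width: 1.002
```

Run:
```python
from h import *
d=cam("wrist"); blocks(d,.036); plan([(.5797,.3355,.026,1.295)])
```

```text
block [0.5806 0.3351 0.036 ] [0.0464 0.029 ] long th 1.251  grip(short) th -0.320 px [277. 199.]
t 46.33 now [0.5717 0.3283 0.1271] th 1.297 zaxis [-0.002 -0.003 -1.   ] F [ 0.5 -0.4  0.1] w 1.001
  wp (0.5797, 0.3355, 0.026, 1.295)
    2 x [np.float64(2.4), np.float64(4.8), np.float64(50.5)] turn -0.0009
```

Call:
drive_tool --series '[1,4.2,10,45,0,0,-0.02,1,0,0,42,0,0,0,1,0,0,13,0,0,0,1,0,0,0,0,0,0,-1,0,0,0,0,0,0,-1,0,0,0,0,0,0,-1,0,0,0,0,0,0,-1,0,0,0,0,0,0,-1,0,0,0,0,0,0,-1,0,0,-30,0,0,0,-1,0,0,-50,0,0,0,-1,0,0,-50,0,0,0]'

```text
t: 47.82
eef_pos: [0.5795, 0.3354, 0.1578]
tool_rot: [-0.0, 0.596, 0.803, -0.002]
contact_force: [0.3, 0.3, -4.2]
gripper_width: 0.572
```

Run:
```python
from h import *
plan([(.6445,.078,.16,1.571),(.6445,.078,.07,1.571)],step=45)
```

```text
t 47.83 now [0.5795 0.3354 0.1578] th 1.276 zaxis [-0.002 -0.002 -1.   ] F [ 0.3  0.3 -4.2] w 0.572
  wp (0.6445, 0.078, 0.16, 1.571)
    [[np.float64(-44.2), np.float64(-2.1), np.float64(-0.4)], [np.float64(-44.3), np.float64(0.1), np.float64(-0.4)], [np.float64(-44.2), np.float64(2.3), np.float64(-0.4)], [np.float64(-44.0), np.float64(4.4), np.float64(-0.4)], [np.float64(-43.8), np.float64(6.6), np.float64(-0.4)], [np.float64(-43.4), np.float64(8.7), np.float64(-0.4)]] turn each 0.0492
  wp (0.6445, 0.078, 0.07, 1.571)
    2 x [np.float64(0.0), np.float64(0.0), np.float64(45.0)] turn 0.0
```

Call:
drive_tool --series '[-1,-44,-2,0,0,0,0.049,-1,-44,0,0,0,0,0.049,-1,-44,2.5,0,0,0,0.049,-1,-44,4.5,0,0,0,0.049,-1,-44,6.5,0,0,0,0.049,-1,-43.5,8.5,0,0,0,0.049,-1,0,0,0,0,0,0,-1,0,0,45,0,0,0,-1,0,0,35,0,0,0,-1,0,0,6,0,0,0,-1,0,0,0,0,0,0]'

```text
t: 49.2
eef_pos: [0.6446, 0.0796, 0.0713]
tool_rot: [-0.0, 0.706, 0.708, -0.001]
contact_force: [1.0, 0.0, -3.2]
gripper_width: 0.57
```

Call:
drive_tool --series '[-1,0,0,2,0,0,0,-1,0,0,0,0,0,0]'

```text
t: 49.45
eef_pos: [0.6451, 0.0795, 0.0707]
tool_rot: [-0.0, 0.707, 0.708, -0.001]
contact_force: [-4.8, -0.3, 7.0]
gripper_width: 0.572
```

Seated. I'll release it, rise and take the check view.

Call:
drive_tool --series '[0.3,0,0,0,0,0,0,0.7,0,0,0,0,0,0,0.7,0,0,0,0,0,0,0.7,0,0,-20,0,0,0,0.7,0,0,-50,0,0,0,1,0,0,-55,0,0,0,1,0,0,-55,0,0,0,1,0,-50,-20,0,0,0,1,0,-50,0,0,0,0,1,0,0,0,0,0,0]'

```text
t: 50.7
eef_pos: [0.5421, 0.0786, 0.2704]
tool_rot: [-0.0, 0.707, 0.708, -0.001]
contact_force: [0.7, 0.6, -0.2]
gripper_width: 1.002
```

Run:
```python
from h import *
d=cam("wrist"); np.save("pics/w6.npy",d,allow_pickle=True); blocks(d,.078,80)
print(proj(d,[[.6445,.079,.078],[.6465,-.018,.046],[.647,-.12,.078],[.6188,.169,.042],[.6219,-.16,.042]]).round(0).tolist())
s=cam("scene"); t=cam("top")
print("top:"); blocks(t,.078,40)
g=t["pixels"][200:260,375:440]; hs=cv2.cvtColor(t["pixels"],cv2.COLOR_BGR2HSV)
A=cv2.resize(d["pixels"],(512,384)); A=A[:, :]
q=proj(t,[[.4236,-.403,.05]])[0].astype(int); C=t["pixels"][q[1]-32:q[1]+32,q[0]-48:q[0]+48]
C=cv2.resize(C,(288,192),interpolation=cv2.INTER_CUBIC)
q=proj(d,[[.6465,-.018,.06]])[0].astype(int); print(q)
B=d["pixels"][max(0,q[1]-32):q[1]+32,max(0,q[0]-48):q[0]+48]; B=cv2.resize(B,(288,192),interpolation=cv2.INTER_CUBIC)
cv2.imwrite("pics/final.png",np.hstack([A,np.vstack([C,B])]))
```

```text
block [ 0.6444 -0.1168  0.078 ] [0.0463 0.0274] long th 1.566  grip(short) th -0.005 px [339. 314.]
block [0.6431 0.0775 0.078 ] [0.0463 0.0296] long th 1.568  grip(short) th -0.003 px [354. 170.]
block [0.6415 0.142  0.078 ] [0.0474 0.028 ] long th 1.568  grip(short) th -0.002 px [358. 109.]
[[355.0, 169.0], [341.0, 235.0], [341.0, 317.0], [330.0, 82.0], [315.0, 321.0]]
top:
block [0.4791 0.5638 0.078 ] [0.15   0.0102] long th 2.099  grip(short) th 0.529 px [ 60. 220.]
block [0.5328 0.6639 0.078 ] [0.1413 0.1538] long th 0.560  grip(short) th -1.011 px [ 26. 202.]
block [ 0.6438 -0.1195  0.078 ] [0.0255 0.0433] long th 1.606  grip(short) th 0.035 px [302. 156.]
[344 240]
```

View pics/final.png

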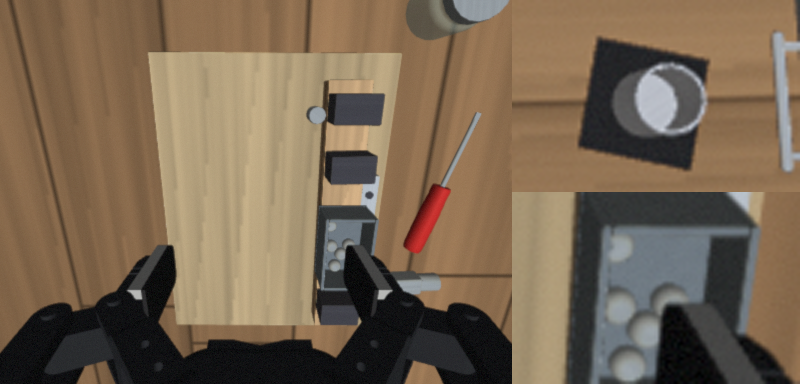

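The last view shows the lath still along the fence and all three blocks on its centre line at (355,109), (352,168) and (338,308). Five balls are in the tray, the cup is empty and upright on the mat, and the robot is clear of everything.

```bash
python3 -c "
from h import *
print(bot.hand_in())"
```

```text
the job is handed in; nothing more can be done
None
```

I finished the job and handed it in at about 51 s of the 210 s allowed. `hand_in` gives no verdict, so what follows is from my own checks.

**What I did**
- I pushed the lath round the post with closed fingers until it touched the fence (about 5 N).
- I set the tray lengthways on the lath and poured the cup into it at about 110° of tilt.
- I stood the cup back on its mat and set all three blocks on the lath.

**Last checks**
- **Lath:** it lies along the fence with its end at the post. I measured about 0.01 rad off the board's direction, against 0.03 allowed. That was before the blocks went on; the last picture still shows it in line.
- **Blocks:** all three measured about 1 to 3 mm from the lath's centre line, against 18 mm allowed.
- **Tray:** it was centred within about 2 mm when I set it down, and looked unmoved at the end.
- **Balls:** I could see five in the tray. The cup looked empty and I saw none astray, but a gripper finger hid part of the tray, so I can't rule out a sixth.
- **Cup:** it stands upright. I put it down within about 1 mm of the measured mat centre.

No check failed. Two readings were rough:
- The tray's length measured 109 mm against its true 96 mm in one view, probably because an outer wall was counted in.
- The block dimensions came out 3 to 5 mm small from edge pixels.

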